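Change over the dessert display

TASK

Change the display over to the berry dessert. Draw the red sold-out cards out of the clips of the card board and put them in the wooden card tray, and slide every white information card lying on the counter under a clip, one card to a clip, straight, flat and fully home against the end stop. Stand the berry-topped ramekin from the turntable in the middle of the round wooden base, then cover it with the glass dome, set squarely on the base; leave the plain ramekin on the turntable, knock over none of the jars, jugs, mugs or bottles, and put right any card that gets bumped.

Things in the scene. Friction and masses are not known exactly. Their poses are not given: they have to be found in the camera images.
- board: wooden card board, fixed, 150 (x) x 220 (y) x 15 mm thick; origin at the centre of its underside, z up. Three clips side by side along its +x edge, 70 mm apart; cards slide in along board +x. The end stop, 16 mm high over the plank, has its face at board x = 66 mm: a card is home with its end against it (card centre at board x = 21 mm, y = the clip's)
- clip1_mouth (a point): point on the plank's top (15 mm over the counter) under the front edge of the turned-up lip of the first clip: board x = +11 mm, y = +70 mm; x axis = the direction in which a card slides in
- clip2_mouth (a point): the same for the middle clip: board x = +11 mm, y = 0
- clip3_mouth (a point): the same for the third clip: board x = +11 mm, y = -70 mm
- clip1 (a joint): opening of the first clip, rad, 0 = shut, to 0.8; about 0.14 with a card under it. A polished steel flap 34 mm wide on a y hinge at board x = 62 mm, 14 mm over the plank, sprung with 1.3 N onto the plank at its bend (board x = 30 mm); from there the lip rises to the mouth, underside 9 mm over the plank. A card pushed in level, 0 to 2 mm over the plank, lifts it (5 to 8 N)
- clip2 (a joint): the same for the middle clip
- clip3 (a joint): the same for the third clip
- card_nut_mid (a point): centre of a white acrylic card with brown ends and a brown disc, 90 (x) x 40 (y) x 6 mm thick, about 28 g, lying flat (centre 3 mm over what it lies on); x along its length, either end may go in. Some of the three white cards may be absent (None)
- card_milk_mid (a point): the same, a card with blue ends and a blue bottle sign
- card_wheat_mid (a point): the same, a card with yellow ends and a yellow wheat ear
- turntable: grey foot of the decorating turntable, fixed; origin at the centre of its underside. It carries an aluminium disc 220 mm across, its top 68 mm over the counter, that spins freely about the vertical with hardly any friction
- berry_mid (a point): centre of the white ramekin topped with red berries, round, 60 mm across, 42 mm high (its berries reach 12 mm higher), half-way up; starts on the turntable, off its centre; about 160 g
- plain_mid (a point): the same for the plain ramekin without topping, that stays on the turntable
- stand_top (a point): centre of the top of the round dark wooden base of the dome, fixed, 132 mm across, top 12 mm over the counter
- dome_knob (a point): grip centre of the wooden knob on the glass dome, 96 mm over the dome's rim; the knob is round, 26 mm across, and reaches from 80 to 108 mm over the rim; z up along the dome's axis; about 300 g
- dome_rim (a point): centre of the open underside of the glass dome; 110 mm across, inside 102 mm; its side is upright to 40 mm, then rounds in to 52 mm across at the flat top, 78 mm over the rim
- jug: steel milk jug, 72 mm across, 85 mm high, its handle 58 mm out along its y; origin under its centre; a bystander
- syrup: green glass bottle, 64 mm across, 200 mm high, origin under its centre; a bystander
- cup: white mug, 68 mm across, 58 mm high, origin under its centre; a bystander
- sugar: sugar jar, 70 mm across, 110 mm high, origin under its centre; a bystander
- sold1_mid (a point): centre of a red sold-out card with a white bar, 90 (x) x 40 (y) x 6 mm, as thick and heavy as the white cards; starts under the first clip. Two or three of the three red cards are there, an absent one reads None
- sold2_mid (a point): the same, under the middle clip
- sold3_mid (a point): the same, under the third clip
- tray: open wooden card tray, fixed, 150 (x) x 120 (y) x 20 mm high, walls and floor 5 mm thick; origin at the centre of its underside
Things that resemble listed ones, but are neither listed nor needed, are in the scene too. What is shaped like the part that bears berry_mid but purple is not meant.

How it is judged:
On the way, in this order (a step that is already met when the one before it is completed fails the run):
1. the berry ramekin stands upright in the middle of the wooden base (horizontal distance between berry_mid and stand_top below 0.016 m and angle between berry_mid's own z axis and vertical below 0.08 rad and z of berry_mid in the frame of stand_top between 0.016 and 0.025 m), for 0.3 s.
2. the glass dome sits on the base over it (all of step 1 and horizontal distance between dome_rim and stand_top below 0.011 m and angle between dome_rim's own z axis and vertical below 0.05 rad and z of dome_rim in the frame of stand_top between -0.004 and 0.003 m), for 0.2 s.
At the end, for the whole second after the job is handed in: Red cards in the tray. White cards: flat under a clip each, end within 7 mm of the stop, within 12 mm of the clip's centre line and 0.14 rad of straight. Berry ramekin upright within 16 mm of the base's middle, dome down over it within 11 mm. Plain ramekin upright on the turntable (all of step 2 and x of card_nut_mid in the frame of board between 0.014 and 0.027 m and z of card_nut_mid in the frame of board between 0.014 and 0.0215 m and angle between the x axis of each of card_nut_mid, card_milk_mid, card_wheat_mid and the x axis of board, either way round below 0.14 rad and ((y of card_nut_mid in the frame of board between 0.058 and 0.082 m and value of joint clip1 above 0.1 rad) or (y of card_nut_mid in the frame of board between -0.012 and 0.012 m and value of joint clip2 above 0.1 rad) or (y of card_nut_mid in the frame of board between -0.082 and -0.058 m and value of joint clip3 above 0.1 rad)) and x of card_milk_mid in the frame of board between 0.014 and 0.027 m and z of card_milk_mid in the frame of board between 0.014 and 0.0215 m and ((y of card_milk_mid in the frame of board between 0.058 and 0.082 m and value of joint clip1 above 0.1 rad) or (y of card_milk_mid in the frame of board between -0.012 and 0.012 m and value of joint clip2 above 0.1 rad) or (y of card_milk_mid in the frame of board between -0.082 and -0.058 m and value of joint clip3 above 0.1 rad)) and x of card_wheat_mid in the frame of board between 0.014 and 0.027 m and z of card_wheat_mid in the frame of board between 0.014 and 0.0215 m and ((y of card_wheat_mid in the frame of board between 0.058 and 0.082 m and value of joint clip1 above 0.1 rad) or (y of card_wheat_mid in the frame of board between -0.012 and 0.012 m and value of joint clip2 above 0.1 rad) or (y of card_wheat_mid in the frame of board between -0.082 and -0.058 m and value of joint clip3 above 0.1 rad)) and horizontal distance between plain_mid and turntable below 0.11 m and angle between plain_mid's own z axis and vertical below 0.1 rad and height (world z) of plain_mid above 0.08 m and x of sold1_mid in the frame of tray between -0.05 and 0.05 m and y of sold1_mid in the frame of tray between -0.045 and 0.045 m and z of sold1_mid in the frame of tray between 0.004 and 0.035 m and x of sold2_mid in the frame of tray between -0.05 and 0.05 m and y of sold2_mid in the frame of tray between -0.045 and 0.045 m and z of sold2_mid in the frame of tray between 0.004 and 0.035 m and x of sold3_mid in the frame of tray between -0.05 and 0.05 m and y of sold3_mid in the frame of tray between -0.045 and 0.045 m and z of sold3_mid in the frame of tray between 0.004 and 0.035 m); the robot touches nothing.
It fails at once if the plain ramekin is knocked over or off the turntable (angle between plain_mid's own z axis and vertical above 0.5 rad or height (world z) of plain_mid below 0.075 m).
It fails at once if the berry ramekin is tipped over (angle between berry_mid's own z axis and vertical above 0.7 rad).
It fails at once if the glass dome is tipped over (angle between dome_rim's own z axis and vertical above 0.7 rad).
It fails at once if the jug, bottle, mug or sugar jar is knocked over (angle between any of jug, syrup, cup, sugar's own z axis and vertical above 0.6 rad).
Of card_nut, card_milk, card_wheat only 2 to 3 are there at a start; the rules pass over those that are not, and their reading is None.
Of sold1, sold2, sold3 only 2 to 3 are there at a start; the rules pass over those that are not, and their reading is None.
At some moment in a run one of card_nut, card_milk, card_wheat, sold1, sold2, sold3 may be knocked a few centimetres aside while the robot is not near it.
It also fails if it takes over 210 s, if anything falls off the work surface, if the arm or the gripper's body presses on something with over 40 N, if the wrist force passes 120 N, or if a joint passes its speed limit or range.

ROBOT

A 7-joint arm with a two-finger parallel gripper is mounted at the origin on the work surface. World frame = base frame: x ahead of the robot, y to its left, z up, the work surface at z = 0. Lengths are in m, angles in rad, forces in N, time in s.
With the tool pointing down it reaches from about 0.425 to 0.925 m from the base axis. Payload 6.8 kg.
Tool frame: the origin (TCP) lies midway between the tips of the shut fingers; the grasp point (between the pads) lies 19 mm behind it; z points along the fingers, y is the direction in which the jaws open and shut (so a half turn about z gives the same grasp; the last joint's range is limited). The gripper opens to 85 mm and grips with 20 to 120 N. Pads are 22 mm wide; open, the fingers measure 114 mm over their backs; the gripper's body (76 mm by 85 mm) begins 54 mm behind the grasp point. The pads swing forward as they close: fully open they stand 13 mm farther back than shut.
Start: joints at [1.003, 0.477, 0.022, 1.555, -0.011, 1.109, -0.083], TCP at [0.3, -0.605, 0.231] pointing down, gripper open.
Joint ranges: [-2.96, 2.96], [-0.34, 2.1], [-1.41, 1.46], [0.24, 2.44], [-1.37, 4.51], [0.17, 1.92], [-2.96, 2.96]. Speed limits (rad/s): [2.39, 2.39, 3.14, 3.14, 3.14, 3.14, 3.14].

INTERFACE

Orientations are given as a unit quaternion [x, y, z, w].
In Python, from bench import ctrl gives the robot as it stands.
- The arm moves only by the tool apply_moves, never from a script. Its argument "steps" is a list of rows, each a list of 3 entries, a list of its own where there are three numbers: the shift along the world's x, y, z in m, then the turn, a rotation vector about the world's x, y, z in rad, then the opening, from 0 (shut) to 1 (fully open). In form: [[[x, y, z], [ax, ay, az], gripper], ...]. A call has 1 to 8 rows; each row shifts and turns the commanded pose from where the row before left it; what a row does not reach is not made up. A row lasts 1/10 s, in which the tool goes at most 50 mm and 8.59 degrees, less where a joint would pass 70% of its speed; a pose out of reach is approached as far as the arm can. A call with a gripper value outside its range is refused whole. The fingers move at their own pace and stop on an object; the grip force is fixed at half the most. Time passes only in rows, so rows that do not move let the fingers close. It gives the time, the measured TCP pose, the force and the opening at its end, in the units of the state.
- ctrl.get_state(): the state, without advancing time (a new reading comes with each control period).
- ctrl.grab_frame(name): name is "scene" or "side" or "wrist"; returns a dict with "img" (400x640x3 uint8, red, green, blue), "range_z" (400x640 float32, m along the optical axis (not along the pixel's ray), 0 where there is no reading), "fx", "fy", "cx", "cy" (pixels), "k1" (the pictures are not rectified: a ray, as slopes to the right and down, at radius r is drawn at 1 + k1 r^2 times it, then the intrinsics apply), "extrinsics" (4x4, takes a point from camera to world coordinates). Camera axes: x right, y down, z forward; pixel columns grow to the right and rows downward; lengths in m; the calibration is good to about 2 mm. A picture is of the moment at which its call begins.
- ctrl.job_done(): hands the job in, once; it reports no verdict.
The state is a dict: "time_s": time; "qpos": joint angles; "qd": joint speeds; "joint_torque": joint torques, N m; "tcp_pos": TCP position; "tcp_rot": TCP orientation; "force": force on the tool from outside, world axes, zero at the start; "wrist_torque": the same for the moment, N m; "finger_gap": opening from 0.0 (shut) to 1.0 (fully open).
Only numpy, scipy, OpenCV 4.12 (cv2) and the standard library are available. Lean on these libraries where they do the work, as an engineer would, in place of code of your own. Each camera call takes 0.05 s, during which the arm holds its last target.

## Working session

There is one attempt and no reset: what is moved stays moved. The work goes in short steps, Python scripts to look and compute and a tool call to move; the robot and the scene stay as the last step left them, time stands still between calls to the robot, and variables do not carry over. Pictures are saved under pics/ and viewed, and the job is handed in when it is done.

Besides the shell and the picture viewer there is one more tool, called after "Emit:" by a JSON object that holds its "op" and its "data", one argument or row to a line. apply_moves: Moves the arm, as the interface text tells. Its arguments: {"type":"object","properties":{"steps":{"type":"array"}},"required":["steps"]}

```bash
ls -la; mkdir -p pics; cat > h.py <<'E'
import numpy as np, cv2
from bench import ctrl
def grab(n):
    f=ctrl.grab_frame(n); np.savez('last_'+n+'.npz',**{k:np.asarray(v) for k,v in f.items()}); return f
def load(n): return dict(np.load('last_'+n+'.npz'))
def save(img,p,box=None,s=1):
    if box is not None: img=img[box[1]:box[3],box[0]:box[2]]
    if s!=1: img=cv2.resize(img,None,fx=s,fy=s,interpolation=cv2.INTER_CUBIC)
    cv2.imwrite('pics/'+p,cv2.cvtColor(np.ascontiguousarray(img),cv2.COLOR_RGB2BGR))
def ray(f,u,v):
    x=(u-f['cx'])/f['fx'];y=(v-f['cy'])/f['fy'];xd,yd=x,y
    for _ in range(20):
        r2=x*x+y*y; x=xd/(1+f['k1']*r2); y=yd/(1+f['k1']*r2)
    return np.array([x,y,1.0])
def at_z(f,u,v,z):
    E=np.asarray(f['extrinsics']);d=E[:3,:3]@ray(f,u,v);o=E[:3,3]
    return o+d*(z-o[2])/d[2]
def by_depth(f,u,v):
    E=np.asarray(f['extrinsics']);d=f['range_z'][int(round(v)),int(round(u))]
    return E[:3,:3]@(ray(f,u,v)*d)+E[:3,3]
def proj(f,p):
    E=np.asarray(f['extrinsics']);c=E[:3,:3].T@(np.asarray(p)-E[:3,3]);x,y=c[0]/c[2],c[1]/c[2];k=1+f['k1']*(x*x+y*y)
    return f['fx']*x*k+f['cx'],f['fy']*y*k+f['cy']
def cloud(f):
    v,u=np.mgrid[0:400,0:640]; 
    x=(u-f['cx'])/f['fx'];y=(v-f['cy'])/f['fy'];xd,yd=x,y
    for _ in range(20):
        r2=x*x+y*y; x=xd/(1+f['k1']*r2); y=yd/(1+f['k1']*r2)
    d=f['range_z'];P=np.stack([x*d,y*d,d],-1);E=np.asarray(f['extrinsics'])
    P=P@E[:3,:3].T+E[:3,3]; P[d<=0]=np.nan
    return P
def st():
    s=ctrl.get_state()
    for k in ('time_s','tcp_pos','tcp_rot','force','finger_gap','qpos'): print(k,np.round(s[k],4))
    return s
E
python3 - <<'E'
from h import *
st()
for n in('scene','side','wrist'):
    f=grab(n); save(f['img'],n+'0.png'); print(n,f['fx'],f['cx'],f['cy'],f['k1']); print(np.round(f['extrinsics'],3))
E
```

```text
total 12
drwxr-xr-x  3 agent agent 4096 Dec  7 04:43 .
drwxr-xr-x 23 root  root  4096 Dec  7 04:43 ..
drwxr-xr-x  2 agent agent 4096 Dec  7 04:43 pics
time_s 0.0
tcp_pos [ 0.2993 -0.6044  0.2303]
tcp_rot [ 9.737e-01  2.279e-01 -3.000e-04 -8.000e-04]
force [ 0.0084 -1.0417  0.8522]
finger_gap 0.998
qpos [ 1.0029  0.4778  0.0223  1.5564 -0.0115  1.1093 -0.0831]
scene 443.86720782501345 311.43371082276275 194.84927423326363 -0.1032155053444057
[[ 0.022  0.834 -0.551  1.303]
 [ 1.    -0.017  0.014 -0.032]
 [ 0.002 -0.551 -0.835  1.271]
 [ 0.     0.     0.     1.   ]]
side 447.4507456242024 320.95442140918544 197.1423341659658 -0.0633380823843694
[[ 0.973 -0.162  0.168  0.294]
 [-0.233 -0.67   0.705 -0.978]
 [-0.002 -0.725 -0.689  1.073]
 [ 0.     0.     0.     1.   ]]
wrist 338.79245522048126 321.3276520234291 199.9720824018399 -0.042965263069158356
[[ 0.444 -0.848 -0.291  0.373]
 [-0.896 -0.42  -0.142 -0.568]
 [-0.002  0.324 -0.946  0.374]
 [ 0.     0.     0.     1.   ]]
```

View pics/scene0.png

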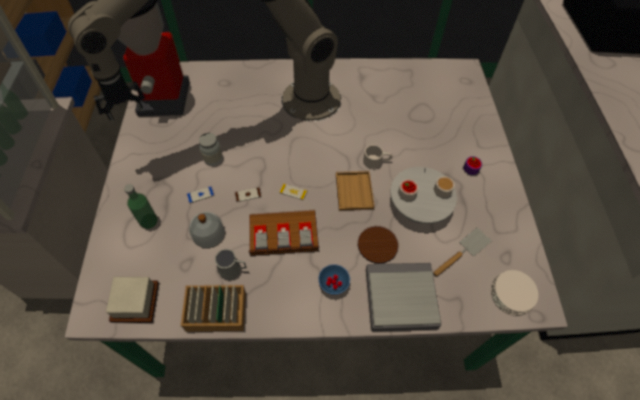

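View pics/side0.png

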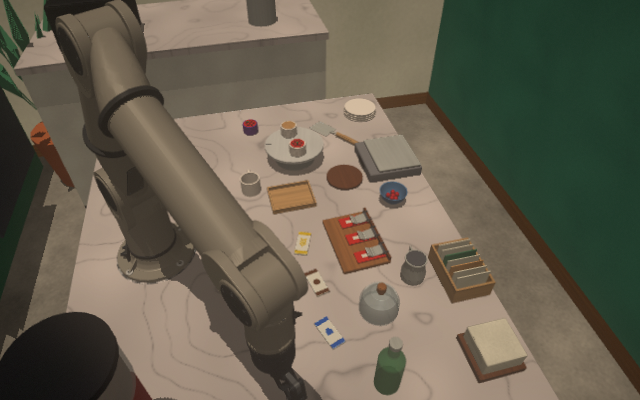

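View pics/wrist0.png

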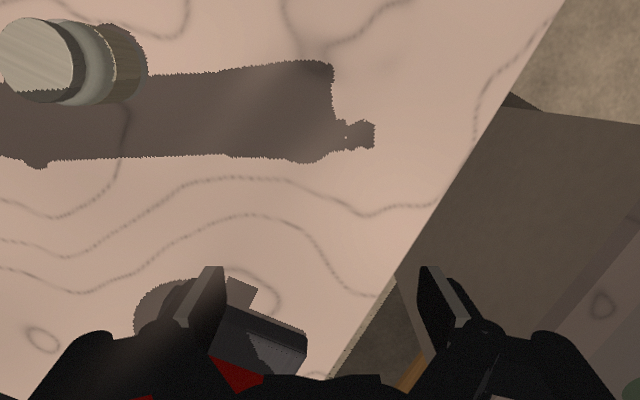

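```bash
python3 - <<'E'
from h import *
f=load('scene'); save(f['img'],'sc1.png',(160,160,340,280),4.4)
save(f['img'],'sc2.png',(320,130,500,280),4)
f=load('side'); save(f['img'],'sd1.png',(280,200,440,340),5)
save(f['img'],'sd2.png',(230,95,430,215),4)
E
```

```text
(no output)
```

View pics/sc1.png

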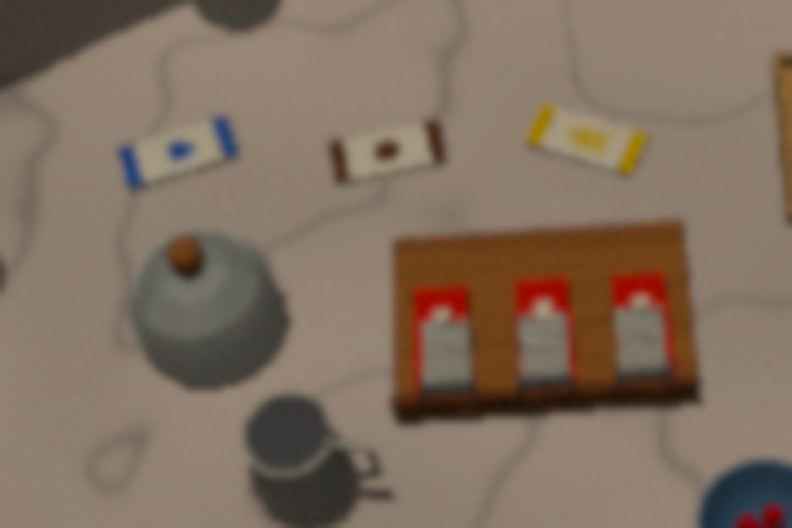

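View pics/sd1.png

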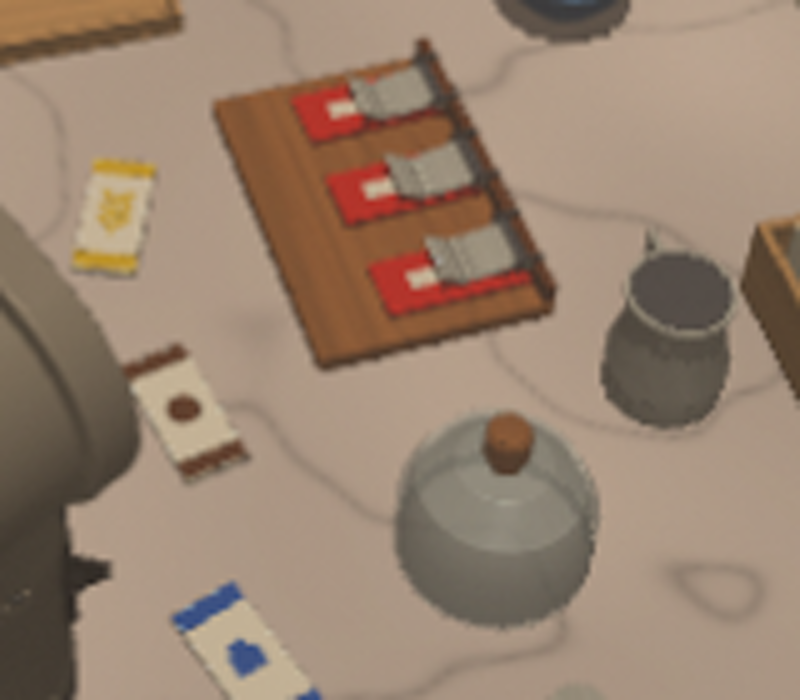

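View pics/sd2.png

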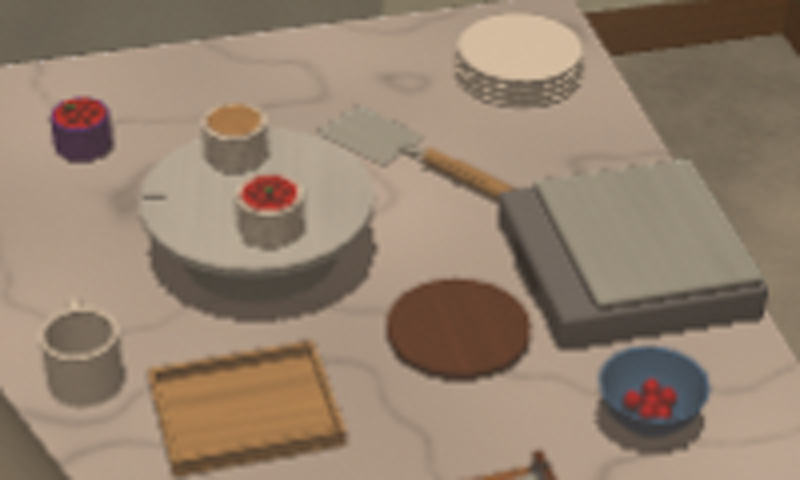

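View pics/sc2.png

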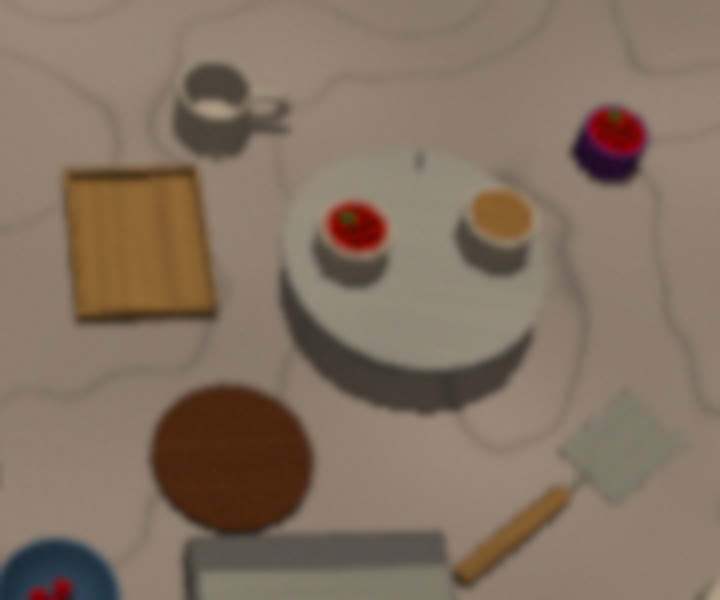

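```bash
cat >> h.py <<'E'
def ortho(f,z,x0,x1,y0,y1,ppm=1000):
    # image: columns = y increasing right, rows = x increasing down
    nx=int((x1-x0)*ppm);ny=int((y1-y0)*ppm)
    X,Y=np.meshgrid(x0+(np.arange(nx)+.5)/ppm,y0+(np.arange(ny)+.5)/ppm,indexing='ij')
    E=np.asarray(f['extrinsics']);P=np.stack([X,Y,np.full_like(X,z)],-1)-E[:3,3]
    c=P@E[:3,:3];x=c[...,0]/c[...,2];y=c[...,1]/c[...,2];k=1+f['k1']*(x*x+y*y)
    return cv2.remap(f['img'],(f['fx']*x*k+f['cx']).astype(np.float32),(f['fy']*y*k+f['cy']).astype(np.float32),cv2.INTER_CUBIC)
E
python3 - <<'E'
from h import *
f=load('scene');g=load('side')
for n,q in(('scene',f),('side',g)):
    P=cloud(q); print(n,P[200:205,100,2])
for (u,v) in [(201,195),(248,194),(293,192),(285,232),(355,190),(378,245),(202,218),(409,187),(445,184),(425,205),(160,170)]:
    print((u,v),np.round(by_depth(f,u,v),4))
# side view pts
for n,(u,v) in dict(blue=(329,332),nut=(317,282),wheat=(303,243.4),knob=(382,287.5),stand=(344.5,177),berry=(297,143),plain=(289,125),tray=(292,197)).items(): print(n,np.round(by_depth(g,u,v),4))
save(ortho(f,0.006,.3,.72,-.42,.1,1500),'o_sc.png');save(ortho(g,0.006,.3,.72,-.42,.1,1500),'o_sd.png')
E
```

```text
scene [-0.00235131  0.00061273  0.00106439  0.0018597   0.0001169 ]
side [ 0.0029391  -0.00176703         nan  0.00238998  0.00554703]
(201, 195) [ 0.4603 -0.39    0.005 ]
(248, 194) [ 0.4594 -0.2278  0.0048]
(293, 192) [ 0.457  -0.0733  0.0088]
(285, 232) [ 0.6256 -0.0978  0.0335]
(355, 190) [0.4526 0.1398 0.008 ]
(378, 245) [0.6659 0.1971 0.0093]
(202, 218) [ 0.6132 -0.3481  0.108 ]
(409, 187) [0.5152 0.2988 0.1131]
(445, 184) [0.5042 0.4185 0.1107]
(425, 205) [0.5556 0.3539 0.0677]
(160, 170) [ 0.3469 -0.5534  0.0018]
blue [ 0.4538 -0.3949  0.0088]
nut [ 0.459  -0.2332  0.0112]
wheat [ 0.4503 -0.0775  0.007 ]
knob [ 0.6041 -0.3567  0.1066]
stand [0.6584 0.1866 0.0159]
berry [0.5085 0.2891 0.1197]
plain [0.5028 0.4165 0.1126]
tray [0.4567 0.1398 0.0046]
```

View pics/o_sc.png

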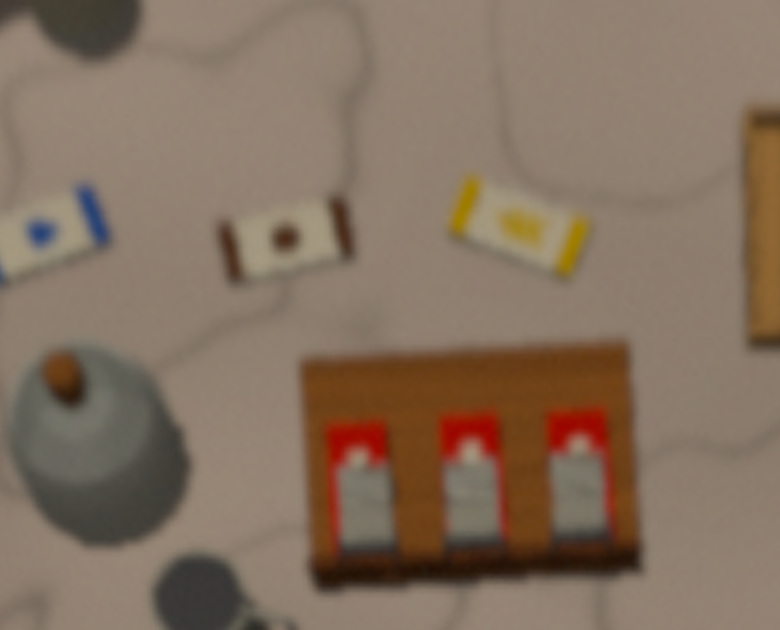

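View pics/o_sd.png

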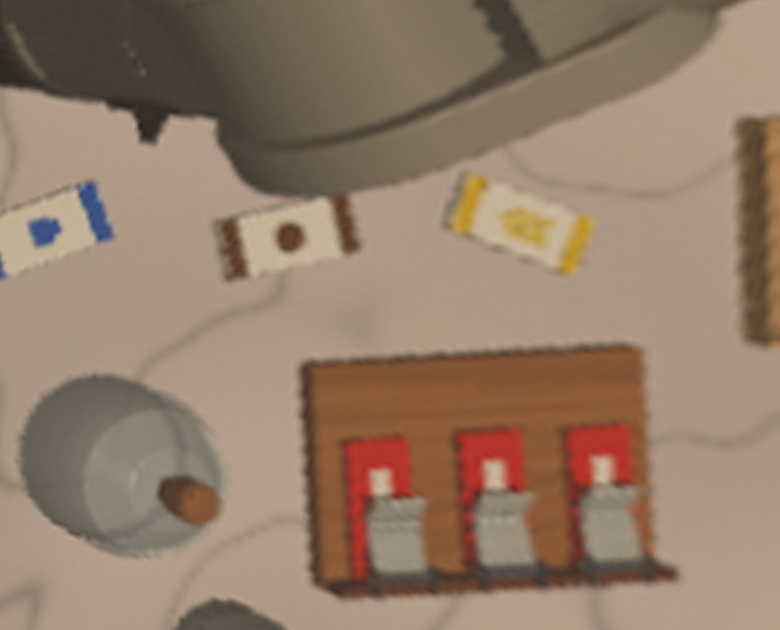

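```bash
python3 - <<'E'
from h import *
f=load('scene');g=load('side')
def stack(z,x0,x1,y0,y1,p,n): 
    a=ortho(f,z,x0,x1,y0,y1,p);b=ortho(g,z,x0,x1,y0,y1,p); save(np.hstack([a,b]),n)
stack(.012,.58,.74,.1,.28,2200,'o_st.png')
stack(.110,.44,.62,.22,.5,1400,'o_ra.png')
stack(.015,.5,.72,-.24,.02,1500,'o_bd.png')
stack(.020,.36,.54,.06,.24,2200,'o_tr.png')
# colour fit of stand
for q in (f,g):
    o=ortho(q,.012,.58,.74,.1,.28,1000).astype(int); 
    m=((o[...,0]-o[...,2])>25)&(o.sum(2)<230)
    m=cv2.morphologyEx(m.astype(np.uint8),cv2.MORPH_OPEN,np.ones((5,5)))
    c=max(cv2.findContours(m,0,1)[0],key=cv2.contourArea); (cy,cx),r=cv2.minEnclosingCircle(c); e=cv2.fitEllipse(c);print('stand',.58+e[0][1]/1000,.1+e[0][0]/1000,e[1])
E
```

```text
stand 0.6628982238769531 0.19507373809814454 (127.71817016601562, 130.84873962402344)
stand 0.6583051605224609 0.19214942169189453 (126.3004150390625, 134.4125213623047)
```

View pics/o_ra.png

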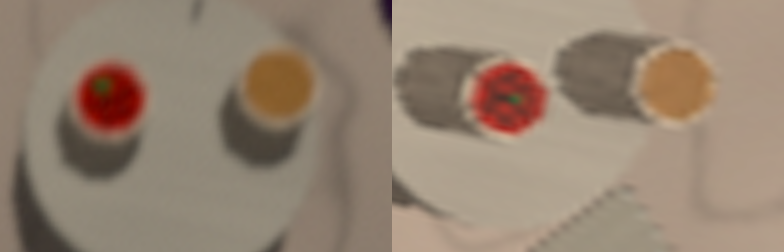

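View pics/o_bd.png

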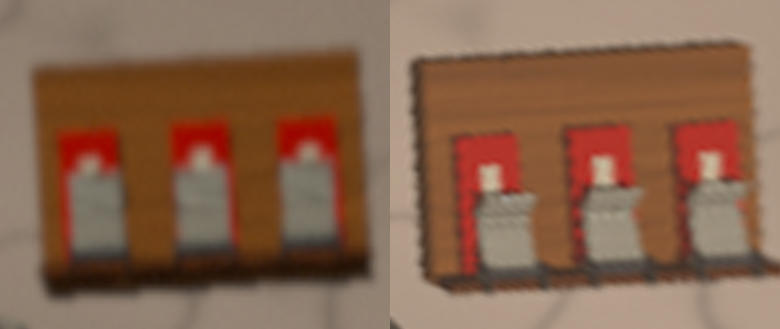

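View pics/o_tr.png

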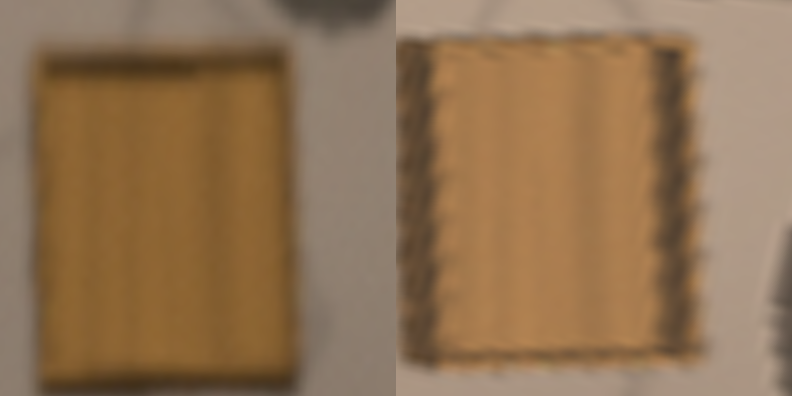

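View pics/o_st.png

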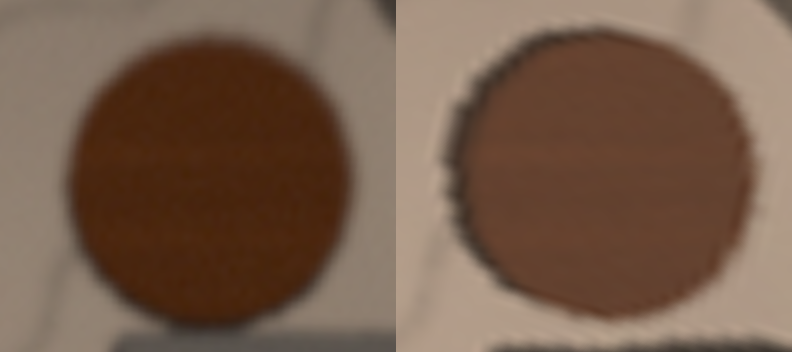

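Emit:
{"op": "apply_moves", "data": {
  "steps": [
    [[0.02,0.045,0],[0,0,-0.025],1],
    [[0.02,0.045,0],[0,0,-0.025],1],
    [[0.02,0.045,0],[0,0,-0.025],1],
    [[0.02,0.045,0],[0,0,-0.025],1],
    [[0.02,0.045,0],[0,0,-0.025],1],
    [[0.02,0.045,0],[0,0,-0.025],1],
    [[0.02,0.045,0],[0,0,-0.025],1],
    [[0.02,0.045,0],[0,0,-0.025],1]
  ]
}}

```text
time_s: 0.95
tcp_pos: [0.4599, -0.243, 0.2313]
tcp_rot: [0.992, 0.129, 0.0, 0.0]
force: [0.7, -1.2, -0.3]
finger_gap: 0.999
```

Emit:
{"op": "apply_moves", "data": {
  "steps": [
    [[0.003,0.0475,0],[0,0,-0.025],1],
    [[0.003,0.0475,0],[0,0,-0.025],1],
    [[0.003,0.0475,0],[0,0,-0.025],1],
    [[0.003,0.0475,0],[0,0,-0.025],1],
    [[0.003,0.0475,0],[0,0,-0.025],1],
    [[0.003,0.0475,0],[0,0,-0.025],1],
    [[0.003,0.0475,0],[0,0,-0.025],1],
    [[0.003,0.0475,0],[0,0,-0.025],1]
  ]
}}

```text
time_s: 1.75
tcp_pos: [0.4833, 0.1368, 0.2313]
tcp_rot: [1.0, 0.029, 0.0, 0.0]
force: [1.2, -0.9, 0.3]
finger_gap: 0.998
```

Emit:
{"op": "apply_moves", "data": {
  "steps": [
    [[0.0065,0.041,-0.005],[0,0,-0.018],1],
    [[0.0065,0.041,-0.005],[0,0,-0.018],1],
    [[0.0065,0.041,-0.01],[0,0,-0.018],1],
    [[0.0065,0.041,-0.01],[0,0,-0.007],1],
    [[0,0,0],[0,0,0],1]
  ]
}}

```text
time_s: 2.25
tcp_pos: [0.5075, 0.3055, 0.1998]
tcp_rot: [1.0, 0.003, -0.001, -0.002]
force: [-0.7, -0.6, -0.1]
finger_gap: 0.996
```

```bash
python3 - <<'E'
from h import *
st(); f=grab('wrist'); save(f['img'],'w1.png'); print(np.round(f['extrinsics'],3)); f=grab('scene');save(f['img'],'s1.png')
E
```

```text
time_s 2.25
tcp_pos [0.5075 0.3055 0.1998]
tcp_rot [ 1.      0.0032 -0.0013 -0.0016]
force [-0.6601 -0.6197 -0.1094]
finger_gap 0.9964
qpos [-0.3336  0.4047 -0.4013  1.7692  0.1785  1.0041 -2.3666]
[[ 0.006 -0.945 -0.326  0.591]
 [-1.    -0.007  0.001  0.306]
 [-0.003  0.326 -0.945  0.343]
 [ 0.     0.     0.     1.   ]]
```

View pics/w1.png

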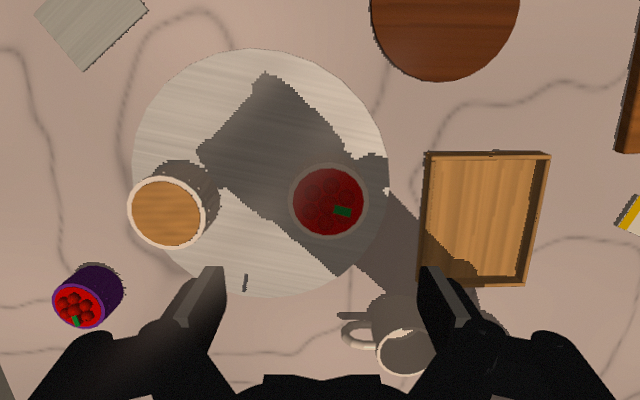

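View pics/s1.png

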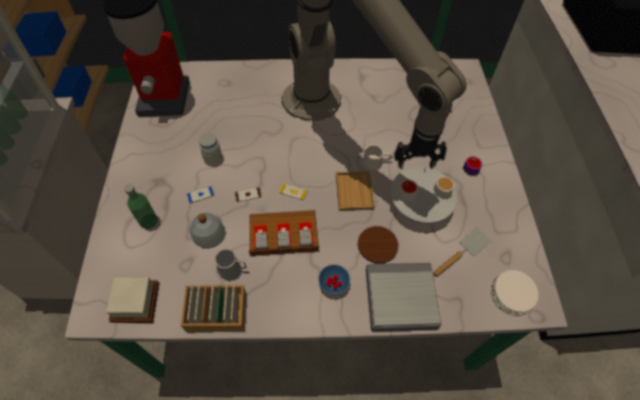

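```bash
python3 - <<'E'
from h import *
f=load('wrist'); print(at_z(f,328.5,201.5,.110),at_z(f,288,201,.11),at_z(f,369,201,.11),at_z(f,328,162,.11),at_z(f,328,241,.11))
print('plain',at_z(f,166,212,.11))
# tray corners z=.02
for p in [(425,152),(550,152),(525,285),(417,285)]: print('tray',at_z(f,*p,.02))
E
```

```text
[0.50906578 0.30049097 0.11      ] [0.50923525 0.3299878  0.11      ] [0.50966628 0.27100597 0.11      ] [0.53836702 0.30122639 0.11      ] [0.4772943  0.30044649 0.11      ]
plain [0.49989408 0.42122716 0.11      ]
tray [0.52885339 0.2060655  0.02      ]
tray [0.53048625 0.08219194 0.02      ]
tray [0.37968439 0.07607458 0.02      ]
tray [0.38010043 0.19894243 0.02      ]
```

Emit:
{"op": "apply_moves", "data": {
  "steps": [
    [[0.0015,-0.005,-0.035],[0,0,0],1],
    [[0,0,-0.045],[0,0,0],1],
    [[0,0,-0.03],[0,0,0],1],
    [[0,0,-0.015],[0,0,0],1],
    [[0,0,0],[0,0,0],1],
    [[0,0,0],[0,0,0],0.5],
    [[0,0,0],[0,0,0],0.3],
    [[0,0,0],[0,0,0],0.3]
  ]
}}

```text
time_s: 3.15
tcp_pos: [0.5129, 0.2953, 0.079]
tcp_rot: [1.0, -0.001, 0.002, -0.001]
force: [-1.2, 0.2, 5.9]
finger_gap: 0.682
```

Emit:
{"op": "apply_moves", "data": {
  "steps": [
    [[0,0,0],[0,0,0],0.3],
    [[0,0,0],[0,0,0],0.3]
  ]
}}

```text
time_s: 3.35
tcp_pos: [0.5129, 0.2953, 0.079]
tcp_rot: [1.0, -0.001, 0.002, -0.001]
force: [0.5, 1.5, 7.4]
finger_gap: 0.68
```

```bash
python3 - <<'E'
from h import *
st(); f=grab('wrist'); save(f['img'],'w2.png')
E
```

```text
time_s 3.35
tcp_pos [0.5129 0.2953 0.079 ]
tcp_rot [ 1.0e+00 -7.0e-04  2.2e-03 -1.3e-03]
force [0.5346 1.5166 7.3717]
finger_gap 0.6796
qpos [-0.3579  0.5477 -0.3545  1.8653  0.264   0.7692 -2.4269]
```

View pics/w2.png

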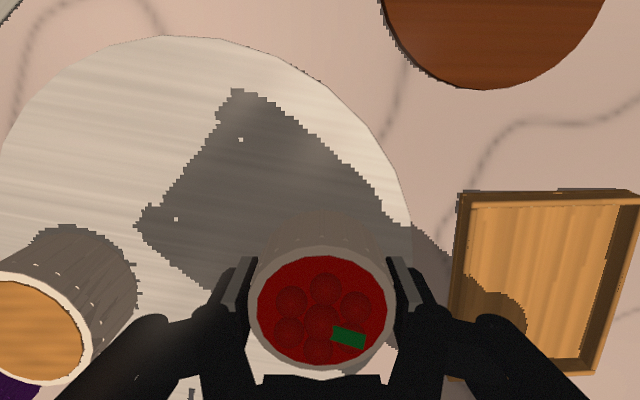

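Emit:
{"op": "apply_moves", "data": {
  "steps": [
    [[0,0,0.005],[0,0,0],0.3],
    [[0,0,0.015],[0,0,0],0.3],
    [[0,0,0.03],[0,0,0],0.3],
    [[0,0,0.03],[0,0,0],0.3],
    [[0,0,0.02],[0,0,0],0.3],
    [[0,0,0],[0,0,0],0.3],
    [[0,0,0],[0,0,0],0.3]
  ]
}}

```text
time_s: 4.1
tcp_pos: [0.511, 0.2939, 0.1769]
tcp_rot: [1.0, -0.001, 0.0, -0.0]
force: [0.2, -0.3, -2.3]
finger_gap: 0.681
```

```bash
python3 - <<'E'
from h import *
st(); f=grab('wrist'); save(f['img'],'w3.png');f=grab('side'); save(f['img'],'d3.png')
E
```

```text
time_s 4.1
tcp_pos [0.511  0.2939 0.1769]
tcp_rot [ 1.e+00 -6.e-04  4.e-04 -1.e-04]
force [ 0.1598 -0.3134 -2.287 ]
finger_gap 0.6814
qpos [-0.3237  0.4237 -0.3923  1.7986  0.1941  0.9563 -2.3692]
```

View pics/w3.png

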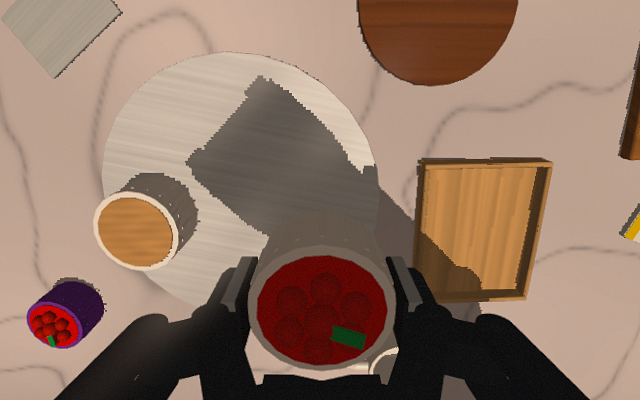

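View pics/d3.png

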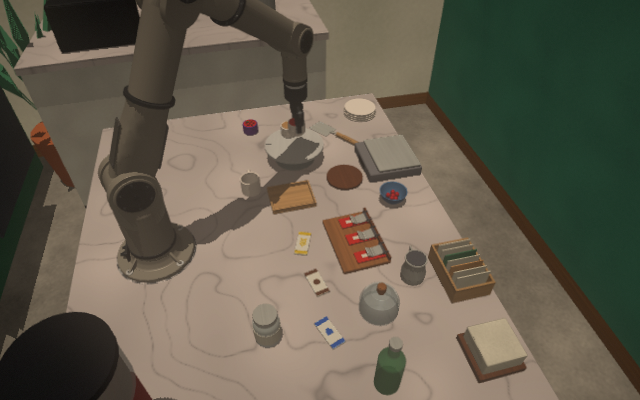

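```bash
python3 - <<'E'
from h import *
f=load('wrist'); z=.177+.031; print(at_z(f,319.5,307,z),[at_z(f,*p,z) for p in((249,307),(395,307),(320,248),(320,367))])
# stand edge points at z=.012 -> circle fit
pts=np.array([at_z(f,*p,.012)[:2] for p in((359,10),(368,42),(385,64),(405,78),(430,86),(460,81),(490,63),(508,39),(516,12))])
from scipy.optimize import least_squares
r=least_squares(lambda q:np.hypot(*(pts-q[:2]).T)-.066,[.66,.195]);print(r.x,np.round(r.fun,4))
r=least_squares(lambda q:np.hypot(*(pts-q[:2]).T)-q[2],[.66,.195,.066]);print(r.x,np.round(r.fun,4))
E
```

```text
[0.51068647 0.29456297 0.208     ] [array([0.51062401, 0.32241544, 0.208     ]), array([0.51054125, 0.26473448, 0.208     ]), array([0.53657847, 0.29429811, 0.208     ]), array([0.48004768, 0.29444767, 0.208     ])]
[0.65952061 0.19650275] [ 0.0007  0.0001 -0.001  -0.001   0.0005  0.0003  0.0009  0.0005 -0.0015]
[0.65931103 0.19649696 0.06583745] [ 0.0009  0.0001 -0.001  -0.001   0.0005  0.0003  0.001   0.0006 -0.0013]
```

Emit:
{"op": "apply_moves", "data": {
  "steps": [
    [[0.0375,-0.0245,0],[0,0,0],0.3],
    [[0.0375,-0.0245,0],[0,0,0],0.3],
    [[0.0375,-0.0245,0],[0,0,0],0.3],
    [[0.0375,-0.0245,0],[0,0,0],0.3],
    [[0,0,-0.04],[0,0,0],0.3],
    [[0,0,-0.04],[0,0,0],0.3],
    [[0,0,-0.04],[0,0,0],0.3],
    [[0,0,-0.015],[0,0,0],0.3]
  ]
}}

```text
time_s: 5.0
tcp_pos: [0.6571, 0.1945, 0.0352]
tcp_rot: [1.0, -0.0, -0.005, 0.002]
force: [-0.8, -0.9, -0.7]
finger_gap: 0.68
```

Emit:
{"op": "apply_moves", "data": {
  "steps": [
    [[0,0,-0.008],[0,0,0],0.3],
    [[0,0,-0.004],[0,0,0],0.3],
    [[0,0,0],[0,0,0],0.3]
  ]
}}

```text
time_s: 5.3
tcp_pos: [0.6619, 0.1965, 0.0304]
tcp_rot: [1.0, -0.001, 0.001, -0.0]
force: [-0.2, -0.1, -1.1]
finger_gap: 0.674
```

Emit:
{"op": "apply_moves", "data": {
  "steps": [
    [[0,0,-0.003],[0,0,0],0.3],
    [[0,0,0],[0,0,0],0.3]
  ]
}}

```text
time_s: 5.5
tcp_pos: [0.6617, 0.1963, 0.0274]
tcp_rot: [1.0, -0.001, 0.001, -0.0]
force: [0.7, -0.3, -1.2]
finger_gap: 0.679
```

Emit:
{"op": "apply_moves", "data": {
  "steps": [
    [[0,0,-0.002],[0,0,0],0.3],
    [[0,0,0],[0,0,0],0.3]
  ]
}}

```text
time_s: 5.7
tcp_pos: [0.6611, 0.1961, 0.0246]
tcp_rot: [1.0, -0.001, 0.0, -0.0]
force: [-0.4, 0.7, -1.3]
finger_gap: 0.688
```

Emit:
{"op": "apply_moves", "data": {
  "steps": [
    [[0,0,-0.001],[0,0,0],0.3],
    [[0,0,0],[0,0,0],0.3]
  ]
}}

```text
time_s: 5.9
tcp_pos: [0.661, 0.1961, 0.0232]
tcp_rot: [1.0, -0.001, -0.0, 0.0]
force: [0.2, -0.4, -0.7]
finger_gap: 0.684
```

Emit:
{"op": "apply_moves", "data": {
  "steps": [
    [[0,0,-0.001],[0,0,0],0.3],
    [[0,0,0],[0,0,0],0.3]
  ]
}}

```text
time_s: 6.1
tcp_pos: [0.661, 0.1961, 0.0232]
tcp_rot: [1.0, -0.001, -0.0, 0.0]
force: [-3.0, -1.5, 4.1]
finger_gap: 0.68
```

Contact at z .0232. Release and go up.

Emit:
{"op": "apply_moves", "data": {
  "steps": [
    [[0,0,0],[0,0,0],0.8],
    [[0,0,0],[0,0,0],1],
    [[0,0,0],[0,0,0],1],
    [[0,0,0.02],[0,0,0],1],
    [[0,0,0.04],[0,0,0],1],
    [[0,0,0.05],[0,0,0],1],
    [[0,0,0.05],[0,0,0],1],
    [[-0.03,-0.03,0.02],[0,0,0],1]
  ]
}}

```text
time_s: 6.9
tcp_pos: [0.6351, 0.1718, 0.2083]
tcp_rot: [1.0, 0.002, 0.005, -0.003]
force: [-0.2, -0.8, 1.0]
finger_gap: 1.001
```

```bash
python3 - <<'E'
from h import *
st(); f=grab('wrist'); save(f['img'],'w4.png');
E
```

```text
time_s 6.9
tcp_pos [0.6351 0.1718 0.2083]
tcp_rot [ 1.      0.0016  0.0052 -0.0034]
force [-0.2208 -0.8092  1.0434]
finger_gap 1.0006
qpos [-0.1059  0.4879 -0.3504  1.6125  0.1829  1.0615 -2.0738]
```

View pics/w4.png

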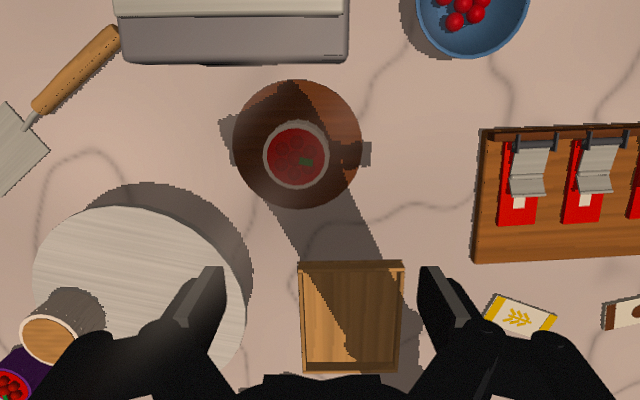

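```bash
python3 - <<'E'
from h import *
f=load('wrist'); print('ram',at_z(f,296,154.5,.054)); 
pts=np.array([at_z(f,*p,.012)[:2] for p in((232,144),(240,116),(258,96),(296,79),(335,93),(355,115),(361,144),(352,172),(330,198),(298,209),(262,199),(240,172))])
from scipy.optimize import least_squares
r=least_squares(lambda q:np.hypot(*(pts-q[:2]).T)-.066,[.66,.195]);print('stand',r.x,np.round(r.fun,4))
s=load('side')
# knob triangulate from first pics
for n,(u,v) in (('scene',(202,218)),('side',(382,287.5))):
    q=load(n); E=q['extrinsics']; print(n,E[:3,3],E[:3,:3]@ray(q,u,v))
E
```

```text
ram [0.66007508 0.19534745 0.054     ]
stand [0.65897205 0.19804266] [-0.0007 -0.0025 -0.0039 -0.0001 -0.0007  0.0004 -0.0011 -0.0042 -0.0029
 -0.0004  0.0003 -0.0017]
scene [ 1.30307707 -0.03180532  1.27134779] [-0.5123821  -0.23493653 -0.86407574]
side [ 0.29409606 -0.97815865  1.07334718] [ 0.26813764  0.53747056 -0.83610572]
```

Emit:
{"op": "apply_moves", "data": {
  "steps": [
    [[-0.002,-0.0475,0],[0,0,0],0.7],
    [[-0.002,-0.0475,0],[0,0,0],0.7],
    [[-0.002,-0.0475,0],[0,0,0],0.7],
    [[-0.002,-0.0475,0],[0,0,0],0.7],
    [[-0.002,-0.0475,0],[0,0,0],0.7],
    [[-0.002,-0.0475,0],[0,0,0],0.7],
    [[-0.002,-0.0475,0],[0,0,0],0.7],
    [[-0.002,-0.0475,0],[0,0,0],0.7]
  ]
}}

```text
time_s: 7.75
tcp_pos: [0.6145, -0.216, 0.202]
tcp_rot: [1.0, -0.001, -0.0, 0.0]
force: [0.9, -0.3, 0.2]
finger_gap: 0.701
```

Emit:
{"op": "apply_moves", "data": {
  "steps": [
    [[-0.002,-0.0475,0],[0,0,0],0.7],
    [[-0.002,-0.0475,0],[0,0,0],0.7],
    [[-0.002,-0.0375,0],[0,0,0],0.7],
    [[0,0,0],[0,0,0],0.7],
    [[0,0,0],[0,0,0],0.7]
  ]
}}

```text
time_s: 8.25
tcp_pos: [0.6083, -0.3476, 0.2015]
tcp_rot: [1.0, -0.002, -0.0, -0.0]
force: [0.6, 0.9, 0.3]
finger_gap: 0.698
```

```bash
python3 - <<'E'
from h import *
st(); f=grab('wrist'); save(f['img'],'w5.png');
E
```

```text
time_s 8.25
tcp_pos [ 0.6083 -0.3476  0.2015]
tcp_rot [ 1.0e+00 -1.9e-03 -5.0e-04 -2.0e-04]
force [0.5604 0.9188 0.3071]
finger_gap 0.6981
qpos [ 0.5793  0.556  -0.2216  1.502   0.1306  1.0992 -1.2442]
```

View pics/w5.png

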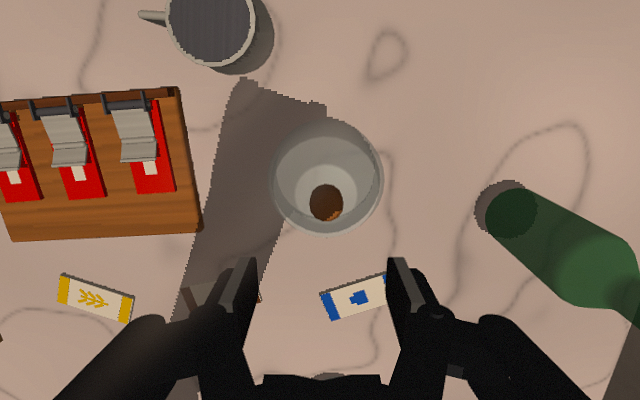

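```bash
python3 - <<'E'
from h import *
f=load('wrist'); print(at_z(f,326,203,.104)); print('bottle base',at_z(f,505,208,0.0))
E
```

```text
[ 0.60599497 -0.3511772   0.104     ]
bottle base [ 5.62658469e-01 -5.49300691e-01 -5.55111512e-17]
```

Emit:
{"op": "apply_moves", "data": {
  "steps": [
    [[-0.002,-0.003,-0.03],[0,0,0],0.7],
    [[0,0,-0.04],[0,0,0],0.7],
    [[0,0,-0.03],[0,0,0],0.7],
    [[0,0,-0.015],[0,0,0],0.7],
    [[0,0,-0.005],[0,0,0],0.7],
    [[0,0,0],[0,0,0],0.5],
    [[0,0,0],[0,0,0],0.2],
    [[0,0,0],[0,0,0],0]
  ]
}}

```text
time_s: 9.1
tcp_pos: [0.6083, -0.3501, 0.0843]
tcp_rot: [1.0, -0.001, 0.002, 0.001]
force: [0.7, -0.1, 2.7]
finger_gap: 0.284
```

Emit:
{"op": "apply_moves", "data": {
  "steps": [
    [[0,0,0],[0,0,0],0],
    [[0,0,0],[0,0,0],0],
    [[0,0,0],[0,0,0],0]
  ]
}}

```text
time_s: 9.4
tcp_pos: [0.6084, -0.3503, 0.0842]
tcp_rot: [1.0, -0.001, 0.002, 0.001]
force: [0.3, -0.9, 5.9]
finger_gap: 0.287
```

Emit:
{"op": "apply_moves", "data": {
  "steps": [
    [[0,0,0.005],[0,0,0],0],
    [[0,0,0.015],[0,0,0],0],
    [[0,0,0.03],[0,0,0],0],
    [[0,0,0.04],[0,0,0],0],
    [[0,0,0.03],[0,0,0],0],
    [[0,0,0],[0,0,0],0],
    [[0,0,0],[0,0,0],0]
  ]
}}

```text
time_s: 10.1
tcp_pos: [0.607, -0.3493, 0.2031]
tcp_rot: [1.0, -0.001, 0.0, 0.0]
force: [-0.6, 0.2, -3.5]
finger_gap: 0.284
```

```bash
python3 - <<'E'
from h import *
st(); f=grab('wrist'); save(f['img'],'w6.png');f=grab('scene'); save(f['img'],'s6.png');f=grab('side'); save(f['img'],'d6.png',(280,180,480,330),4)
E
```

```text
time_s 10.1
tcp_pos [ 0.607  -0.3493  0.2031]
tcp_rot [ 1.e+00 -6.e-04  3.e-04  2.e-04]
force [-0.5954  0.2118 -3.5315]
finger_gap 0.2843
qpos [ 0.583   0.5532 -0.2225  1.5028  0.1307  1.0993 -1.2386]
```

View pics/w6.png

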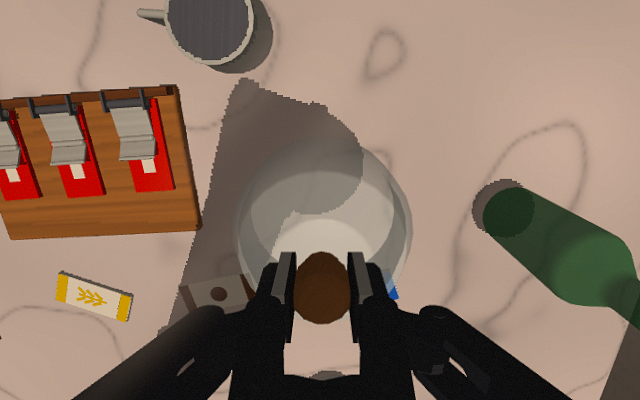

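View pics/d6.png

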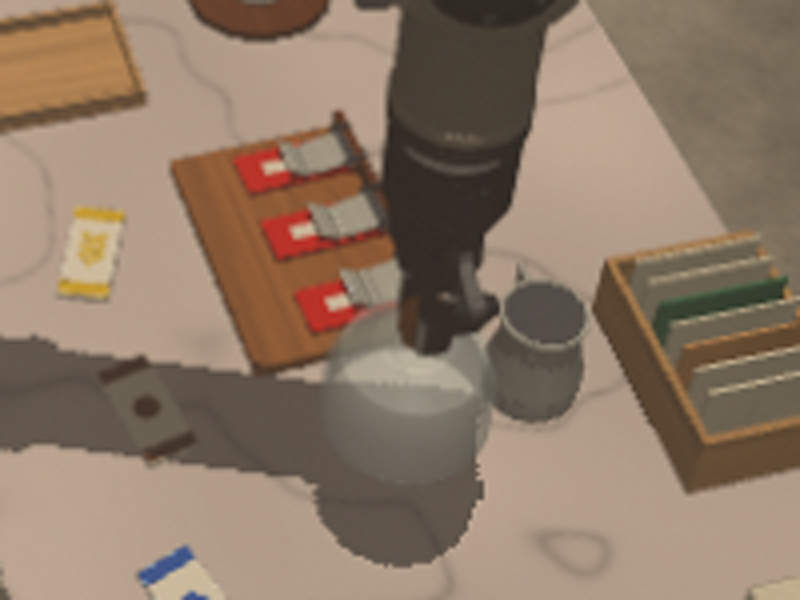

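Emit:
{"op": "apply_moves", "data": {
  "steps": [
    [[0.002,0.025,0],[0,0,0],0],
    [[0.004,0.04,0],[0,0,0],0],
    [[0.0045,0.045,0],[0,0,0],0],
    [[0.0045,0.045,0],[0,0,0],0],
    [[0.0045,0.045,0],[0,0,0],0],
    [[0.0045,0.045,0],[0,0,0],0],
    [[0.0045,0.045,0],[0,0,0],0],
    [[0.0045,0.045,0],[0,0,0],0]
  ]
}}

```text
time_s: 11.05
tcp_pos: [0.6391, -0.0127, 0.2008]
tcp_rot: [1.0, -0.001, -0.001, 0.0]
force: [-0.4, -0.7, -2.9]
finger_gap: 0.285
```

Emit:
{"op": "apply_moves", "data": {
  "steps": [
    [[0.0045,0.045,0],[0,0,0],0],
    [[0.0045,0.045,0],[0,0,0],0],
    [[0.0045,0.045,0],[0,0,0],0],
    [[0.004,0.04,0],[0,0,0],0],
    [[0.004,0.036,0],[0,0,0],0],
    [[0,0,0],[0,0,0],0],
    [[0,0,0],[0,0,0],0]
  ]
}}

```text
time_s: 11.75
tcp_pos: [0.6604, 0.1976, 0.2005]
tcp_rot: [1.0, 0.001, -0.001, 0.0]
force: [-0.5, -1.5, -3.1]
finger_gap: 0.287
```

```bash
python3 - <<'E'
from h import *
st(); f=grab('wrist'); save(f['img'],'w7.png');f=grab('side'); save(f['img'],'d7.png',(280,100,440,220),5);f=grab('scene'); save(f['img'],'s7.png',(320,180,440,300),5)
E
```

```text
time_s 11.75
tcp_pos [0.6604 0.1976 0.2005]
tcp_rot [ 1.0e+00  7.0e-04 -1.4e-03  4.0e-04]
force [-0.5336 -1.4616 -3.0964]
finger_gap 0.2871
qpos [-0.154   0.5517 -0.3336  1.5255  0.1932  1.1    -2.0995]
```

View pics/w7.png

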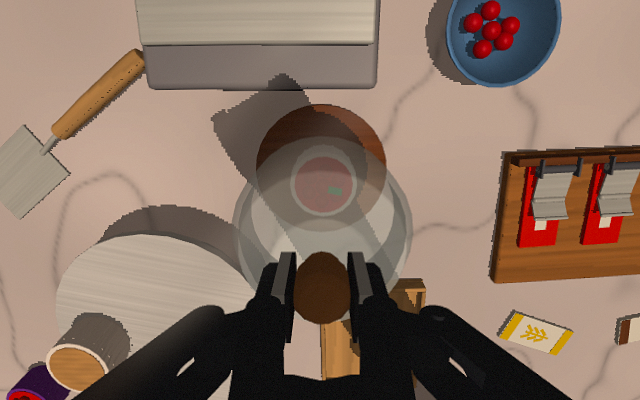

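View pics/d7.png

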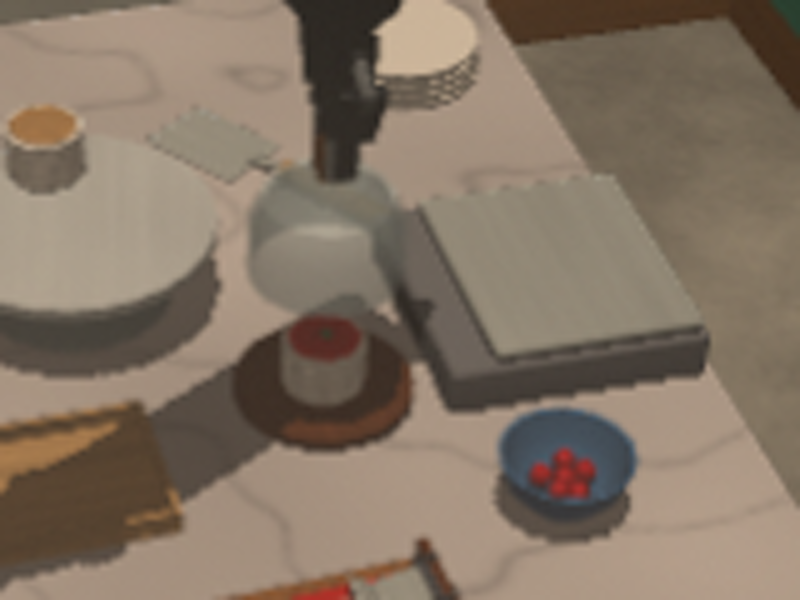

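```bash
python3 - <<'E'
from h import *
from scipy.optimize import least_squares
f=load('wrist')
pts=np.array([at_z(f,*p,.012)[:2] for p in((257,165),(263,140),(290,112),(321,104),(355,114),(379,140),(386,165))])
r=least_squares(lambda q:np.hypot(*(pts-q[:2]).T)-.066,[.66,.195]);print('stand',r.x,np.round(r.fun,4))
print('knob', at_z(f,322,288,.21), 'ram',at_z(f,323.5,184,.054))
E
```

```text
stand [0.65843272 0.19750504] [-0.0012 -0.0004  0.0003  0.0006 -0.0002 -0.0007 -0.0007]
knob [0.65453121 0.19730055 0.21      ] ram [0.65853235 0.1955197  0.054     ]
```

Emit:
{"op": "apply_moves", "data": {
  "steps": [
    [[0.001,0,-0.02],[0,0,0],0],
    [[0,0,-0.03],[0,0,0],0],
    [[0,0,-0.03],[0,0,0],0],
    [[0,0,-0.012],[0,0,0],0],
    [[0,0,-0.005],[0,0,0],0],
    [[0,0,0],[0,0,0],0]
  ]
}}

```text
time_s: 12.5
tcp_pos: [0.6629, 0.196, 0.1055]
tcp_rot: [1.0, -0.001, 0.0, 0.0]
force: [-0.4, -1.1, -2.1]
finger_gap: 0.284
```

Emit:
{"op": "apply_moves", "data": {
  "steps": [
    [[0,0,-0.003],[0,0,0],0],
    [[0,0,0],[0,0,0],0]
  ]
}}

```text
time_s: 12.7
tcp_pos: [0.6632, 0.1968, 0.1034]
tcp_rot: [1.0, -0.001, 0.001, -0.0]
force: [0.3, 0.0, -2.9]
finger_gap: 0.281
```

Emit:
{"op": "apply_moves", "data": {
  "steps": [
    [[0,0,-0.002],[0,0,0],0],
    [[0,0,0],[0,0,0],0]
  ]
}}

```text
time_s: 12.9
tcp_pos: [0.6627, 0.1967, 0.1006]
tcp_rot: [1.0, -0.001, 0.0, -0.0]
force: [-0.5, -0.1, -2.6]
finger_gap: 0.28
```

Emit:
{"op": "apply_moves", "data": {
  "steps": [
    [[0,0,-0.002],[0,0,0],0],
    [[0,0,0],[0,0,0],0]
  ]
}}

```text
time_s: 13.1
tcp_pos: [0.6624, 0.1965, 0.0981]
tcp_rot: [1.0, -0.001, -0.0, 0.0]
force: [0.1, 0.6, -2.4]
finger_gap: 0.286
```

Emit:
{"op": "apply_moves", "data": {
  "steps": [
    [[-0.001,0,-0.0015],[0,0,0],0],
    [[0,0,0],[0,0,0],0]
  ]
}}

```text
time_s: 13.3
tcp_pos: [0.6613, 0.1966, 0.0965]
tcp_rot: [1.0, -0.001, -0.0, 0.0]
force: [0.1, -1.2, -2.2]
finger_gap: 0.283
```

Emit:
{"op": "apply_moves", "data": {
  "steps": [
    [[0,0,-0.0015],[0,0,0],0],
    [[0,0,0],[0,0,0],0]
  ]
}}

```text
time_s: 13.5
tcp_pos: [0.6615, 0.1965, 0.0964]
tcp_rot: [1.0, -0.001, 0.0, 0.0]
force: [-4.0, -1.5, 5.0]
finger_gap: 0.286
```

Emit:
{"op": "apply_moves", "data": {
  "steps": [
    [[0,0,0],[0,0,0],0.4],
    [[0,0,0],[0,0,0],0.7],
    [[0,0,0],[0,0,0],0.7],
    [[0,0,0.03],[0,0,0],0.7],
    [[0,0,0.04],[0,0,0],0.7],
    [[-0.02,-0.03,0.035],[0,0,0],0.7],
    [[-0.02,-0.03,0],[0,0,0],0.7]
  ]
}}

```text
time_s: 14.2
tcp_pos: [0.6245, 0.1386, 0.2058]
tcp_rot: [1.0, 0.0, 0.005, -0.002]
force: [0.9, -1.4, 0.3]
finger_gap: 0.702
```

```bash
python3 - <<'E'
from h import *
st(); f=grab('wrist'); save(f['img'],'w8.png');f=grab('side'); save(f['img'],'d8.png',(280,100,440,220),5)
E
```

```text
time_s 14.2
tcp_pos [0.6245 0.1386 0.2058]
tcp_rot [ 1.0e+00  4.0e-04  4.8e-03 -1.7e-03]
force [ 0.9156 -1.3815  0.3195]
finger_gap 0.7017
qpos [-0.0631  0.461  -0.3432  1.6601  0.1748  1.0404 -2.0305]
```

View pics/w8.png

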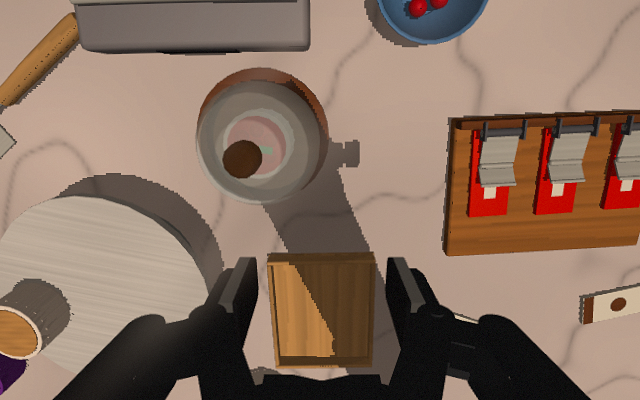

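View pics/d8.png

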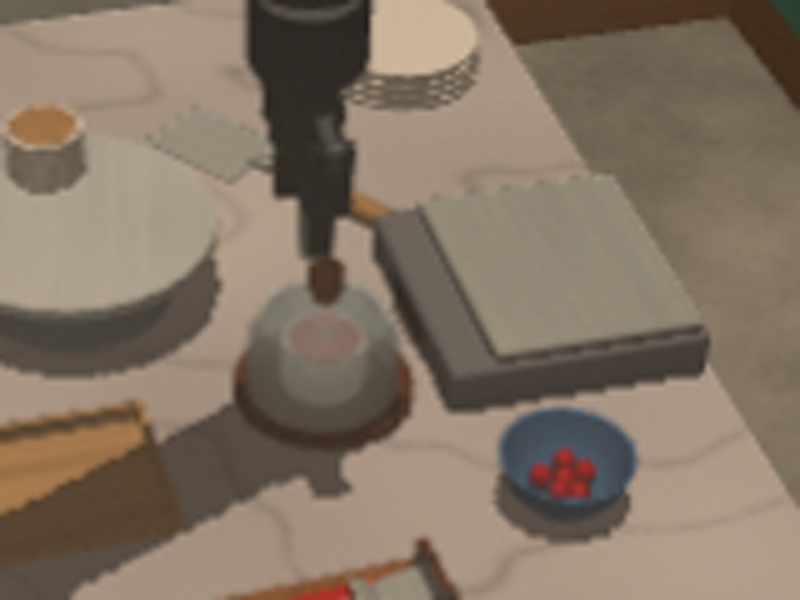

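```bash
python3 - <<'E'
from h import *
from scipy.optimize import least_squares
f=load('wrist')
print('knob',at_z(f,243,159,.116))
pts=np.array([at_z(f,*p,.012)[:2] for p in((197,135),(204,105),(225,80),(262,68),(300,80),(322,106))])
r=least_squares(lambda q:np.hypot(*(pts-q[:2]).T)-.066,[.66,.195]);print('stand',r.x,np.round(r.fun,4))
# board features at z .015: front(-x) edge corners, cards
for n,p in dict(corner_pm=(448,255)).items(): print(n,at_z(f,*p,.015))
s=load('side'); save(f['img'],'w8b.png',(430,90,640,340),3)
E
```

```text
knob [0.65841318 0.19381364 0.116     ]
stand [0.65777056 0.19629295] [ 0.0008 -0.0005 -0.0005  0.0003  0.0006 -0.0002]
corner_pm [ 0.5308442  -0.00120259  0.015     ]
```

View pics/w8b.png

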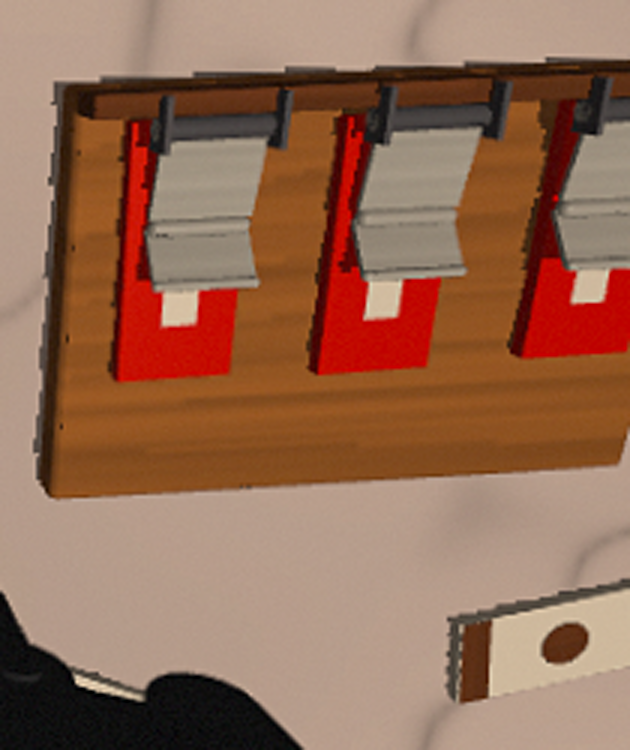

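Emit:
{"op": "apply_moves", "data": {
  "steps": [
    [[-0.01,-0.041,0.007],[0,0,0],0.7],
    [[-0.01,-0.041,0.007],[0,0,0],0.7],
    [[-0.01,-0.041,0.007],[0,0,0],0.7],
    [[-0.01,-0.041,0.007],[0,0,0],0.7],
    [[-0.01,-0.041,0.007],[0,0,0],0.7],
    [[-0.01,-0.041,0.007],[0,0,0],0.7],
    [[0,0,0],[0,0,0],0.7],
    [[0,0,0],[0,0,0],0.7]
  ]
}}

```text
time_s: 15.1
tcp_pos: [0.5617, -0.1101, 0.2421]
tcp_rot: [1.0, -0.002, 0.0, -0.0]
force: [-0.2, 0.9, 0.0]
finger_gap: 0.705
```

```bash
python3 - <<'E'
from h import *
st(); f=grab('wrist'); save(f['img'],'w9.png')
E
```

```text
time_s 15.1
tcp_pos [ 0.5617 -0.1101  0.2421]
tcp_rot [ 1.0e+00 -1.8e-03  1.0e-04 -0.0e+00]
force [-0.2306  0.9188  0.0017]
finger_gap 0.7055
qpos [ 0.314   0.3153 -0.2842  1.7787  0.0997  1.0613 -1.5801]
```

View pics/w9.png

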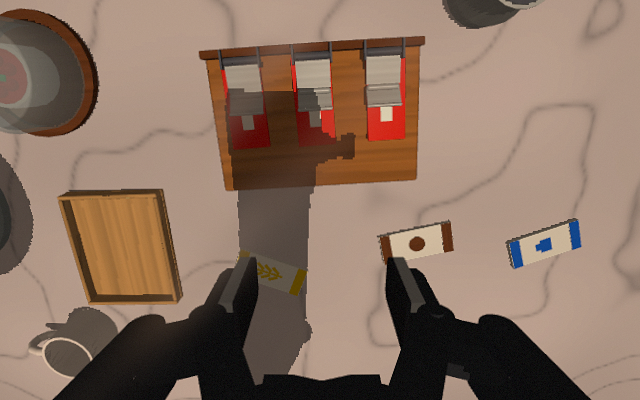

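```bash
python3 - <<'E'
from h import *
f=load('wrist'); save(ortho(f,.021,.50,.68,-.22,.02,3200),'o9.png'); save(ortho(f,.006,.40,.52,-.44,-.02,1850),'o9c.png');save(ortho(f,.020,.36,.55,.05,.22,3200),'o9t.png')
E
```

```text
(no output)
```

View pics/o9.png

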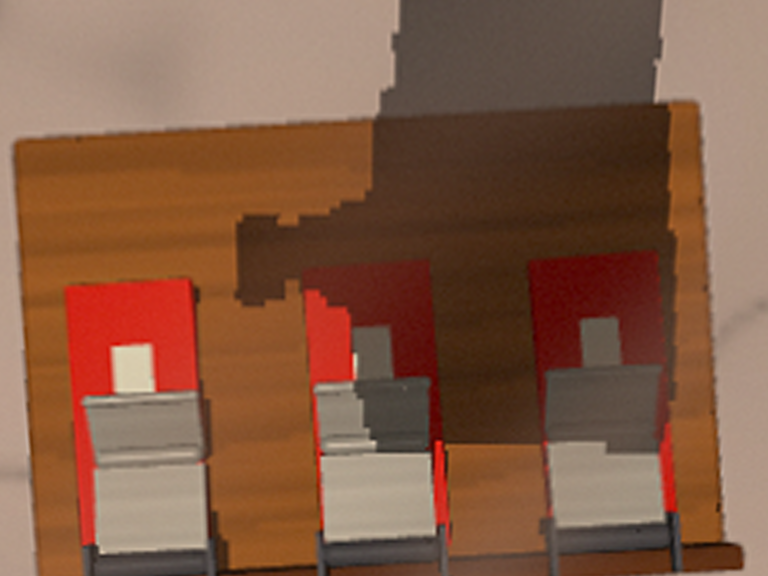

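View pics/o9c.png

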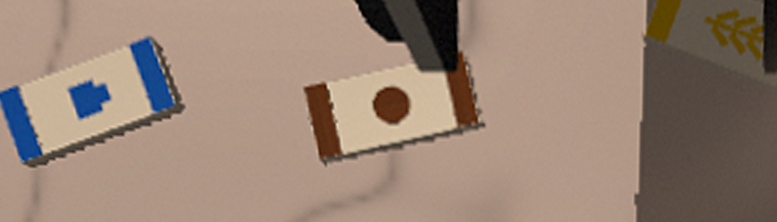

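View pics/o9t.png

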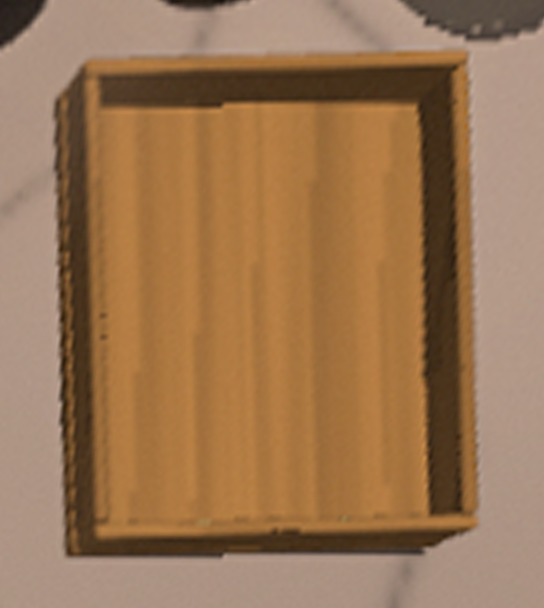

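Emit:
{"op": "apply_moves", "data": {
  "steps": [
    [[0.01,0.025,-0.03],[0,0,0.02],0.62],
    [[0.01,0.025,-0.03],[0,0,0.02],0.62],
    [[0.0095,0.0245,-0.03],[0,0,0.02],0.62],
    [[0,0,-0.03],[0,0,0],0.62],
    [[0,0,-0.03],[0,0,0],0.62],
    [[0,0,-0.02],[0,0,0],0.62],
    [[0,0,0],[0,0,0],0.62],
    [[0,0,0],[0,0,0],0.62]
  ]
}}

```text
time_s: 15.95
tcp_pos: [0.5914, -0.033, 0.0722]
tcp_rot: [1.0, 0.03, -0.0, -0.0]
force: [0.4, -0.3, 0.8]
finger_gap: 0.622
```

```bash
python3 - <<'E'
from h import *
st(); f=grab('wrist'); save(f['img'],'w10.png')
E
```

```text
time_s 15.95
tcp_pos [ 0.5914 -0.033   0.0722]
tcp_rot [ 9.995e-01  3.040e-02 -2.000e-04 -4.000e-04]
force [ 0.3632 -0.2796  0.7659]
finger_gap 0.6225
qpos [ 0.1666  0.5514 -0.2831  1.8669  0.2143  0.7532 -1.7437]
```

View pics/w10.png

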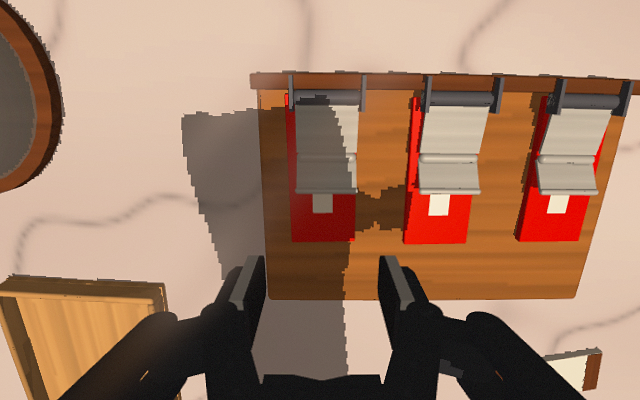

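```bash
python3 - <<'E'
from h import *
f=load('wrist')
for a,b in (((290,242),(356,242)),((403,243),(466,243)),((516,239),(579,241))):
    A,B=at_z(f,*a,.021),at_z(f,*b,.021); print((A+B)/2,np.linalg.norm(A-B))
A,B=at_z(f,268,299,.015),at_z(f,577,299,.015);print('plank',A,B,(A+B)/2,np.arctan2(-(B-A)[0],-(B-A)[1])*-1)
print(at_z(f,290,105,.021),at_z(f,255,78,.031))
E
```

```text
[ 0.57936788 -0.03477118  0.021     ] 0.04185871804367627
[ 0.58288927 -0.10588841  0.021     ] 0.04059880577307176
[ 0.58909638 -0.17965819  0.021     ] 0.04285214862685342
plank [0.53009633 0.00061064 0.015     ] [ 0.54157821 -0.2200082   0.015     ] [ 0.53583727 -0.10969878  0.015     ] 0.05199706806349174
[ 0.66201151 -0.01122376  0.021     ] [0.67510808 0.00640556 0.031     ]
```

Emit:
{"op": "apply_moves", "data": {
  "steps": [
    [[-0.001,-0.001,-0.025],[0,0,0],0.62],
    [[0,0,-0.02],[0,0,0],0.62],
    [[0,0,-0.005],[0,0,0],0.62],
    [[0,0,0],[0,0,0],0.62],
    [[0,0,0],[0,0,0],0.62]
  ]
}}

```text
time_s: 16.5
tcp_pos: [0.5913, -0.0355, 0.0236]
tcp_rot: [1.0, 0.029, 0.001, -0.0]
force: [0.3, 0.2, 0.1]
finger_gap: 0.624
```

Emit:
{"op": "apply_moves", "data": {
  "steps": [
    [[0,0,-0.004],[0,0,0],0.62],
    [[0,0,-0.003],[0,0,0],0.62],
    [[0,0,0],[0,0,0],0.62],
    [[0,0,0],[0,0,0],0.62]
  ]
}}

```text
time_s: 16.9
tcp_pos: [0.5901, -0.0358, 0.0152]
tcp_rot: [1.0, 0.029, -0.0, 0.0]
force: [-0.6, -0.1, 0.3]
finger_gap: 0.618
```

Emit:
{"op": "apply_moves", "data": {
  "steps": [
    [[0,0,0],[0,0,0],0.3],
    [[0,0,0],[0,0,0],0.3],
    [[0,0,0],[0,0,0],0.3],
    [[0,0,0],[0,0,0],0.3]
  ]
}}

```text
time_s: 17.3
tcp_pos: [0.5903, -0.0355, 0.0158]
tcp_rot: [1.0, 0.03, 0.0, 0.0]
force: [-2.3, 0.4, 6.3]
finger_gap: 0.441
```

```bash
python3 - <<'E'
from h import *
st(); f=grab('wrist'); save(f['img'],'w11.png')
E
```

```text
time_s 17.3
tcp_pos [ 0.5903 -0.0355  0.0158]
tcp_rot [9.996e-01 2.960e-02 1.000e-04 0.000e+00]
force [-2.3105  0.3574  6.2597]
finger_gap 0.4408
qpos [ 0.1489  0.6328 -0.2562  1.8908  0.2507  0.6487 -1.7722]
```

View pics/w11.png

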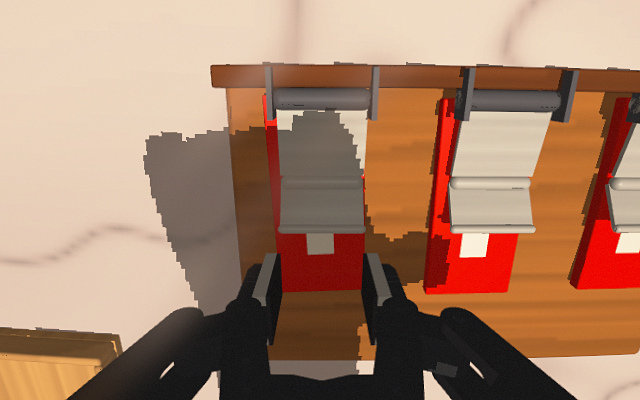

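Emit:
{"op": "apply_moves", "data": {
  "steps": [
    [[-0.008,-0.0005,0.0005],[0,0,0],0.3],
    [[-0.01,-0.0006,0],[0,0,0],0.3],
    [[-0.01,-0.0006,0],[0,0,0],0.3],
    [[-0.01,-0.0006,0],[0,0,0],0.3],
    [[-0.01,-0.0006,0],[0,0,0],0.3],
    [[-0.01,-0.0006,0],[0,0,0],0.3],
    [[-0.005,-0.0003,0],[0,0,0],0.3],
    [[0,0,0],[0,0,0],0.3]
  ]
}}

```text
time_s: 18.15
tcp_pos: [0.5255, -0.0398, 0.0157]
tcp_rot: [1.0, 0.029, -0.001, 0.0]
force: [-3.3, 0.5, 7.4]
finger_gap: 0.434
```

```bash
python3 - <<'E'
from h import *
st(); f=grab('wrist'); save(f['img'],'w12.png')
E
```

```text
time_s 18.15
tcp_pos [ 0.5255 -0.0398  0.0157]
tcp_rot [ 9.996e-01  2.930e-02 -1.200e-03  2.000e-04]
force [-3.3188  0.5315  7.4298]
finger_gap 0.4335
qpos [ 0.1633  0.5621 -0.2585  2.0423  0.2562  0.5696 -1.7864]
```

View pics/w12.png

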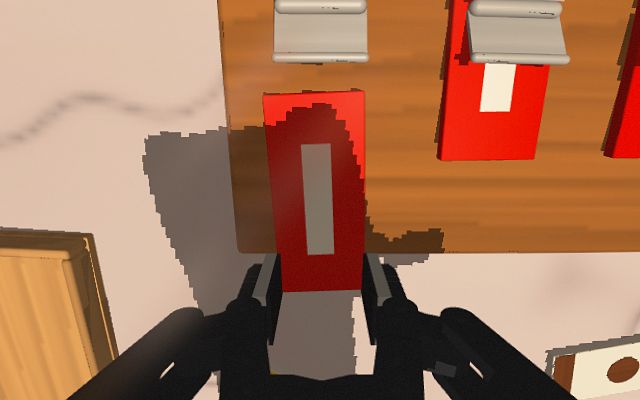

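Emit:
{"op": "apply_moves", "data": {
  "steps": [
    [[0,0,0.02],[0,0,0],0.3],
    [[0,0.01,0.04],[0,0,0],0.3],
    [[-0.016,0.034,0],[0,0,0],0.3],
    [[-0.02,0.034,0],[0,0,0],0.3],
    [[-0.02,0.034,0],[0,0,0],0.3],
    [[-0.02,0.034,0],[0,0,0],0.3],
    [[-0.02,0.032,0],[0,0,0],0.3],
    [[0,0,0],[0,0,0],0.3]
  ]
}}

```text
time_s: 19.0
tcp_pos: [0.4277, 0.1426, 0.0753]
tcp_rot: [0.999, 0.033, -0.001, -0.0]
force: [0.6, -0.3, 0.1]
finger_gap: 0.44
```

```bash
python3 - <<'E'
from h import *
st(); f=grab('wrist'); save(f['img'],'w13.png')
E
```

```text
time_s 19.0
tcp_pos [0.4277 0.1426 0.0753]
tcp_rot [ 9.994e-01  3.350e-02 -1.300e-03 -5.000e-04]
force [ 0.6288 -0.2684  0.1276]
finger_gap 0.4404
qpos [-0.1583  0.3719 -0.3525  2.1856  0.2147  0.618  -2.1686]
```

View pics/w13.png

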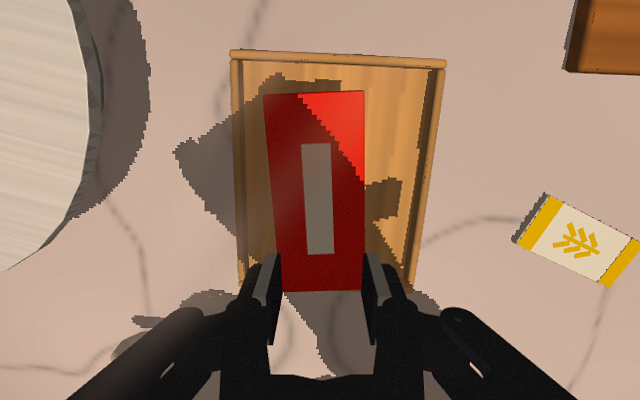

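```bash
python3 - <<'E'
from h import *
f=load('scene'); print('cup',at_z(f,320+213/4,130+92/4,.058))
g=load('side'); 
g=dict(np.load('last_side.npz')); print('cup',at_z(g,230+80/4,95+333/4,.058))
w=load('wrist');print(w['extrinsics'][:3,3])
for p in((232,52),(445,62),(410,290),(240,285)): print(at_z(w,*p,.02))
E
```

```text
cup [0.33116747 0.20920835 0.058     ]
cup [0.3250148 0.210555  0.058    ]
[0.51045048 0.14803046 0.21842723]
[0.52386166 0.19779549 0.02      ]
[0.52674654 0.08118501 0.02      ]
[0.38104114 0.07852113 0.02      ]
[0.37721939 0.19488114 0.02      ]
```

Emit:
{"op": "apply_moves", "data": {
  "steps": [
    [[0,-0.003,-0.03],[0,0,0],0.3],
    [[0,0,-0.025],[0,0,0],0.3],
    [[0,0,-0.007],[0,0,0],0.3],
    [[0,0,0],[0,0,0],0.3],
    [[0,0,0],[0,0,0],0.62],
    [[0,0,0],[0,0,0],0.62],
    [[0,0,0.03],[0,0,0],0.62],
    [[0,0,0.03],[0,0,0],0.62]
  ]
}}

```text
time_s: 19.85
tcp_pos: [0.4309, 0.1354, 0.0747]
tcp_rot: [1.0, 0.029, -0.0, 0.0]
force: [0.3, 0.1, 0.0]
finger_gap: 0.626
```

```bash
python3 - <<'E'
from h import *
st(); f=grab('wrist'); save(f['img'],'w14.png')
E
```

```text
time_s 19.85
tcp_pos [0.4309 0.1354 0.0747]
tcp_rot [ 9.996e-01  2.950e-02 -4.000e-04  1.000e-04]
force [0.2921 0.061  0.0375]
finger_gap 0.6263
qpos [-0.1411  0.3736 -0.3535  2.1851  0.22    0.6163 -2.1645]
```

View pics/w14.png

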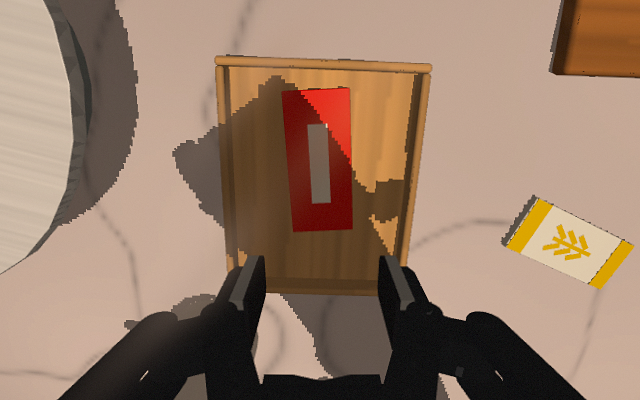

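```bash
cat >> h.py <<'E'
def card(f,c4,z):
    # corners in order: rear-a, front-a, front-b, rear-b (long sides: a, b)
    P=[at_z(f,*c,z)[:2] for c in c4]; c=sum(P)/4; d=(P[1]-P[0])+(P[2]-P[3]); phi=np.arctan2(d[1],d[0])
    print('c',np.round(c,4),'phi',round(phi,4),'L',[round(np.linalg.norm(P[1]-P[0]),4),round(np.linalg.norm(P[2]-P[3]),4)],'W',[round(np.linalg.norm(P[3]-P[0]),4),round(np.linalg.norm(P[2]-P[1]),4)])
    print('tcp grasp',np.round(c-.0345*np.array([np.cos(phi),np.sin(phi)]),4)); return c,phi
E
python3 - <<'E'
from h import *
f=load('wrist'); save(f['img'],'w14b.png',(480,180,640,300),5)
card(f,((601,288),(502,245),(538,197),(633,243)),.006)
E
```

```text
c [ 0.4178 -0.043 ] phi 1.2165 L [np.float64(0.0918), np.float64(0.0869)] W [np.float64(0.0399), np.float64(0.0401)]
tcp grasp [ 0.4058 -0.0753]
```

View pics/w14b.png

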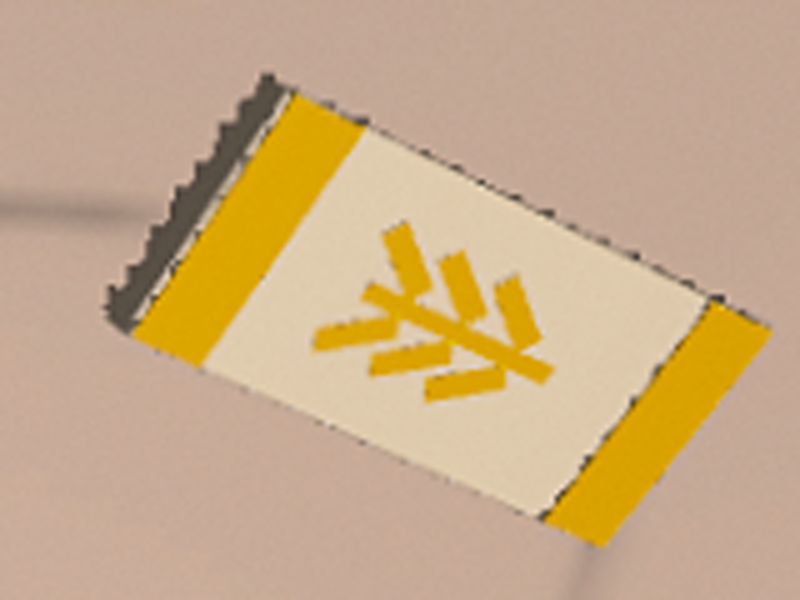

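```bash
python3 - <<'E'
from h import *
f=grab('scene'); save(ortho(f,.006,.36,.52,-.42,.08,1550),'o15.png'); g=grab('side'); save(ortho(g,.006,.36,.52,-.42,.08,1550),'o15d.png')
E
```

```text
(no output)
```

View pics/o15.png

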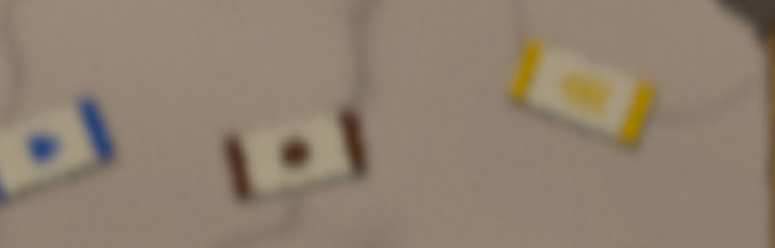

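View pics/o15d.png

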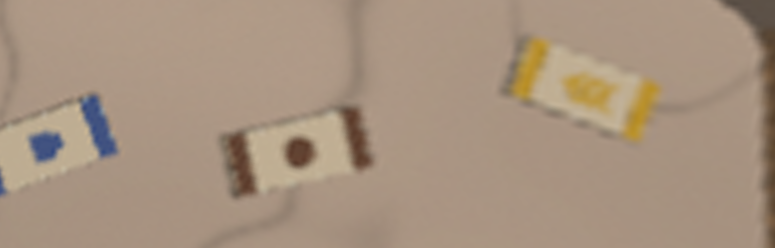

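Emit:
{"op": "apply_moves", "data": {
  "steps": [
    [[0.002,-0.018,0.003],[0,0,0.145],0.7],
    [[0.002,-0.018,0],[0,0,0.145],0.7],
    [[0.001,-0.018,0],[0,0,0.145],0.7],
    [[0,-0.018,0],[0,0,0.145],0.7],
    [[0,-0.018,0],[0,0,0.145],0.7],
    [[-0.002,-0.018,0],[0,0,0.145],0.7],
    [[-0.002,-0.018,0],[0,0,0.145],0.7],
    [[-0.001,-0.018,0],[0,0,0.143],0.7]
  ]
}}

```text
time_s: 20.8
tcp_pos: [0.4305, -0.0094, 0.0763]
tcp_rot: [0.819, 0.574, -0.0, -0.0]
force: [0.7, -0.5, -0.2]
finger_gap: 0.697
```

Emit:
{"op": "apply_moves", "data": {
  "steps": [
    [[0,0,0],[0,0,0],0.7],
    [[0,0,0],[0,0,0],0.7]
  ]
}}

```text
time_s: 21.0
tcp_pos: [0.431, -0.0085, 0.0764]
tcp_rot: [0.822, 0.57, 0.0, -0.0]
force: [-0.4, -0.0, 0.5]
finger_gap: 0.701
```

```bash
python3 - <<'E'
from h import *
s=st(); f=grab('wrist'); save(f['img'],'w16.png')
E
```

```text
time_s 21.0
tcp_pos [ 0.431  -0.0085  0.0764]
tcp_rot [ 8.219e-01  5.696e-01  1.000e-04 -3.000e-04]
force [-0.4373 -0.0162  0.4689]
finger_gap 0.701
qpos [ 0.3911  0.3816 -0.5996  2.2163  0.3602  0.6369 -0.8269]
```

View pics/w16.png

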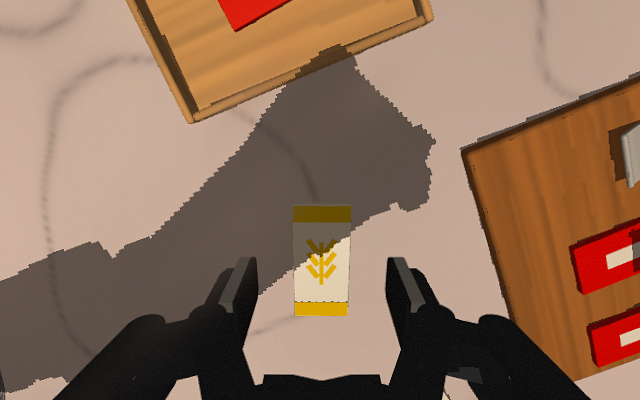

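```bash
python3 - <<'E'
from h import *
f=load('wrist'); card(f,((293,205),(294,317),(348.5,316.5),(352,205)),.006)
E
```

```text
c [ 0.4171 -0.0446] phi -1.9389 L [np.float64(0.0905), np.float64(0.09)] W [np.float64(0.0395), np.float64(0.0414)]
tcp grasp [ 0.4295 -0.0124]
```

Emit:
{"op": "apply_moves", "data": {
  "steps": [
    [[-0.0015,-0.004,-0.03],[0,0,-0.008],0.62],
    [[0,0,-0.025],[0,0,0],0.62],
    [[0,0,-0.012],[0,0,0],0.62],
    [[0,0,0],[0,0,0],0.62],
    [[0,0,0],[0,0,0],0.62]
  ]
}}

```text
time_s: 21.55
tcp_pos: [0.43, -0.0117, 0.01]
tcp_rot: [0.823, 0.569, 0.0, -0.0]
force: [-0.6, -0.1, 0.7]
finger_gap: 0.62
```

Emit:
{"op": "apply_moves", "data": {
  "steps": [
    [[0,0,-0.005],[0,0,0],0.62],
    [[0,0,-0.0035],[0,0,0],0.62],
    [[0,0,0],[0,0,0],0.62],
    [[0,0,0],[0,0,0],0.62]
  ]
}}

```text
time_s: 21.95
tcp_pos: [0.4298, -0.0126, 0.0013]
tcp_rot: [0.823, 0.568, 0.0, 0.0]
force: [0.2, -0.3, -0.8]
finger_gap: 0.622
```

Emit:
{"op": "apply_moves", "data": {
  "steps": [
    [[0,0,0],[0,0,0],0.3],
    [[0,0,0],[0,0,0],0.3],
    [[0,0,0],[0,0,0],0.3],
    [[0,0,0],[0,0,0],0.3]
  ]
}}

```text
time_s: 22.35
tcp_pos: [0.4298, -0.0127, 0.0018]
tcp_rot: [0.823, 0.568, 0.0, 0.0]
force: [-2.1, -0.7, 9.4]
finger_gap: 0.434
```

Emit:
{"op": "apply_moves", "data": {
  "steps": [
    [[0,0,0.02],[0,0,0],0.3],
    [[0,0,0.04],[0,0,0.05],0.3],
    [[0.008,-0.002,0.01],[0,0,0.14],0.3],
    [[0.008,-0.002,0],[0,0,0.14],0.3],
    [[0.008,-0.002,0],[0,0,0.14],0.3],
    [[0.008,-0.002,0],[0,0,0.14],0.3],
    [[0.008,-0.002,0],[0,0,0.14],0.3],
    [[0.008,-0.002,0],[0,0,0.14],0.3]
  ]
}}

```text
time_s: 23.15
tcp_pos: [0.4779, -0.0248, 0.0713]
tcp_rot: [0.496, 0.868, -0.0, 0.0]
force: [0.2, 0.2, 0.1]
finger_gap: 0.433
```

Emit:
{"op": "apply_moves", "data": {
  "steps": [
    [[0.008,-0.002,0],[0,0,0.14],0.3],
    [[0.008,-0.002,0],[0,0,0.14],0.3],
    [[0.008,-0.002,0],[0,0,0.14],0.3],
    [[0.008,-0.002,0],[0,0,0.14],0.3],
    [[0.008,-0.002,0],[0,0,0.14],0.3],
    [[0.008,-0.003,0],[0,0,0.14],0.3],
    [[0.006,-0.003,0],[0,0,0.14],0.3],
    [[0,0,0],[0,0,0.12],0.3]
  ]
}}

```text
time_s: 23.95
tcp_pos: [0.5324, -0.0413, 0.0711]
tcp_rot: [-0.031, 1.0, 0.0, 0.0]
force: [-0.7, -0.3, -0.4]
finger_gap: 0.436
```

Emit:
{"op": "apply_moves", "data": {
  "steps": [
    [[0,0,0],[0,0,0],0.3],
    [[0,0,0],[0,0,0],0.3]
  ]
}}

```text
time_s: 24.15
tcp_pos: [0.5314, -0.0406, 0.071]
tcp_rot: [-0.027, 1.0, 0.0, -0.0]
force: [0.8, -0.9, -0.3]
finger_gap: 0.436
```

```bash
python3 - <<'E'
from h import *
s=st(); q=s['tcp_rot'];print('yaw',2*np.arctan2(q[1],q[0])); f=grab('wrist'); save(f['img'],'w17.png');g=grab('side'); save(g['img'],'d17.png',(280,180,440,300),5)
E
```

```text
time_s 24.15
tcp_pos [ 0.5314 -0.0406  0.071 ]
tcp_rot [-2.690e-02  9.996e-01  1.000e-04 -2.000e-04]
force [ 0.7622 -0.9366 -0.2997]
finger_gap 0.436
qpos [ 0.7184  0.6861 -1.004   1.9746  0.7459  0.9063  0.9424]
yaw 3.195366720011453
```

View pics/w17.png

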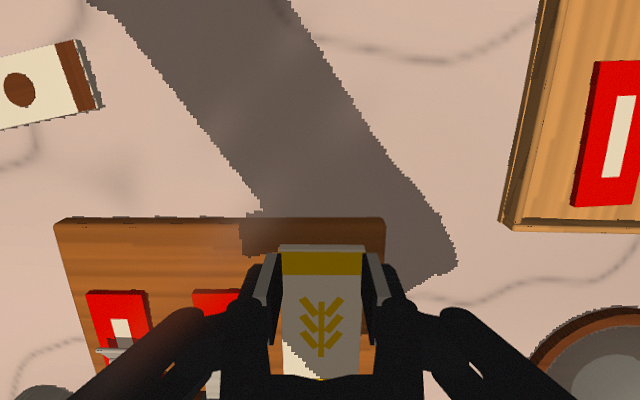

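View pics/d17.png

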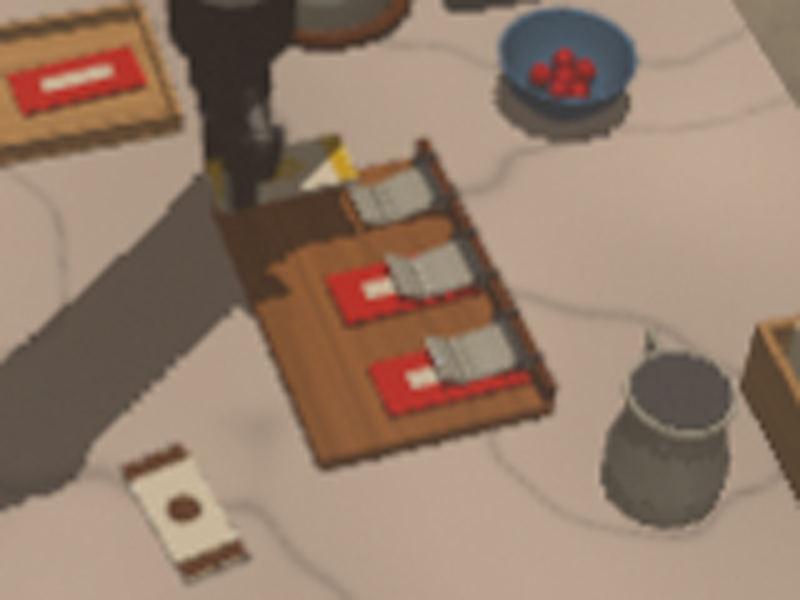

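Emit:
{"op": "apply_moves", "data": {
  "steps": [
    [[-0.002,0.0005,-0.03],[0,0,0],0.3],
    [[0,0,-0.015],[0,0,0],0.3],
    [[0,0,-0.006],[0,0,0],0.3],
    [[0,0,0],[0,0,0],0.3],
    [[0,0,0],[0,0,0],0.3]
  ]
}}

```text
time_s: 24.75
tcp_pos: [0.5301, -0.0398, 0.0207]
tcp_rot: [-0.029, 1.0, 0.0, 0.0]
force: [-0.4, -0.6, -0.8]
finger_gap: 0.436
```

Emit:
{"op": "apply_moves", "data": {
  "steps": [
    [[0,0,-0.0025],[0,0,0],0.3],
    [[0,0,0],[0,0,0],0.3],
    [[0,0,0],[0,0,0],0.3]
  ]
}}

```text
time_s: 25.05
tcp_pos: [0.5299, -0.0401, 0.018]
tcp_rot: [-0.028, 1.0, -0.0, 0.0]
force: [0.0, 0.1, -0.0]
finger_gap: 0.434
```

```bash
python3 - <<'E'
from h import *
s=st(); f=grab('wrist'); save(f['img'],'w18.png');g=grab('side'); save(g['img'],'d18.png',(300,190,400,265),8)
E
```

```text
time_s 25.05
tcp_pos [ 0.5299 -0.0401  0.018 ]
tcp_rot [-2.850e-02  9.996e-01 -1.000e-04  3.000e-04]
force [ 0.0378  0.1433 -0.0198]
finger_gap 0.4338
qpos [ 0.6632  0.7541 -0.9285  2.0012  0.8407  0.8271  0.8714]
```

View pics/d18.png

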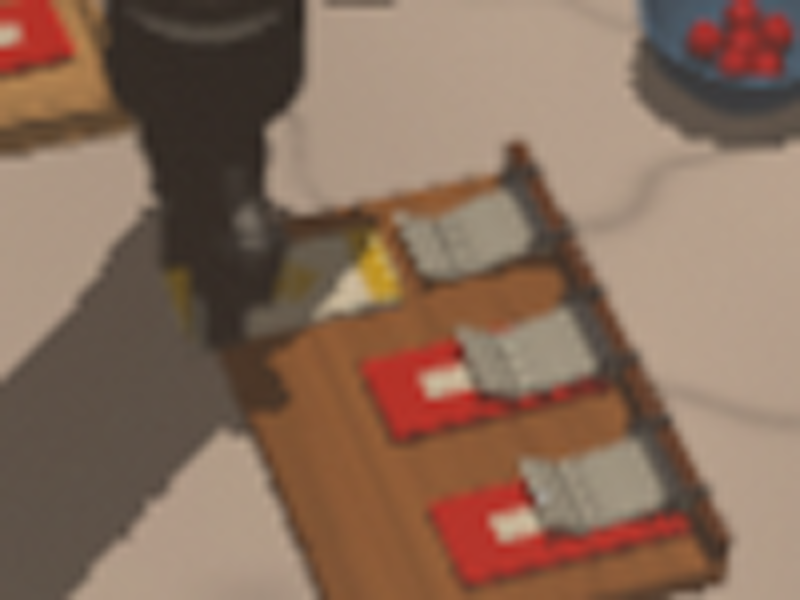

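Emit:
{"op": "apply_moves", "data": {
  "steps": [
    [[0.007,0.0004,0],[0,0,0],0.3],
    [[0.007,0.0004,0],[0,0,0],0.3],
    [[0.007,0.0004,0],[0,0,0],0.3],
    [[0.007,0.0004,0],[0,0,0],0.3],
    [[0.007,0.0004,0],[0,0,0],0.3],
    [[0.007,0.0004,0],[0,0,0],0.3],
    [[0,0,0],[0,0,0],0.3]
  ]
}}

```text
time_s: 25.85
tcp_pos: [0.5735, -0.0374, 0.0178]
tcp_rot: [-0.028, 1.0, 0.0, 0.001]
force: [1.5, -0.3, -0.3]
finger_gap: 0.432
```

```bash
python3 - <<'E'
from h import *
s=st(); f=grab('wrist'); save(f['img'],'w19.png');g=grab('side'); save(g['img'],'d19.png',(300,190,400,265),8)
E
```

```text
time_s 25.85
tcp_pos [ 0.5735 -0.0374  0.0178]
tcp_rot [-2.850e-02  9.996e-01  4.000e-04  1.100e-03]
force [ 1.4801 -0.3013 -0.2967]
finger_gap 0.4321
qpos [ 0.6265  0.8006 -0.9173  1.9003  0.8346  0.8765  0.903 ]
```

View pics/d19.png

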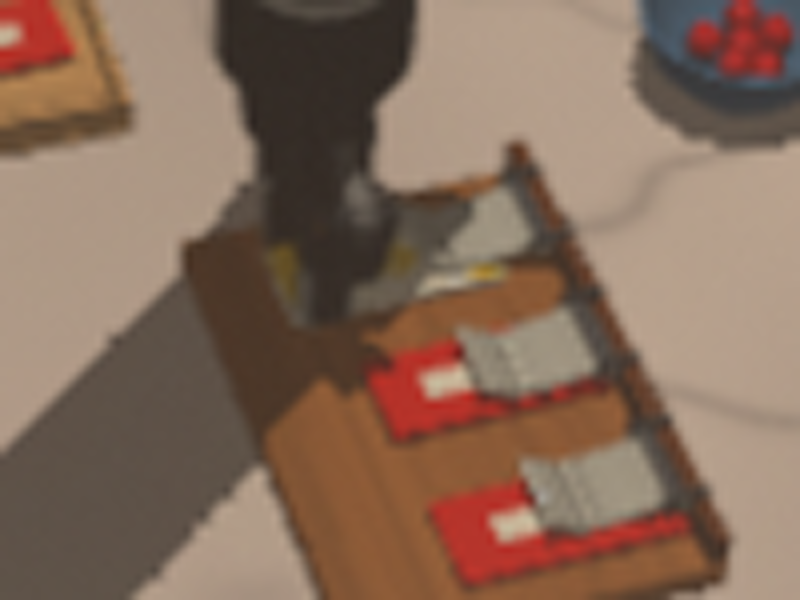

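View pics/w19.png

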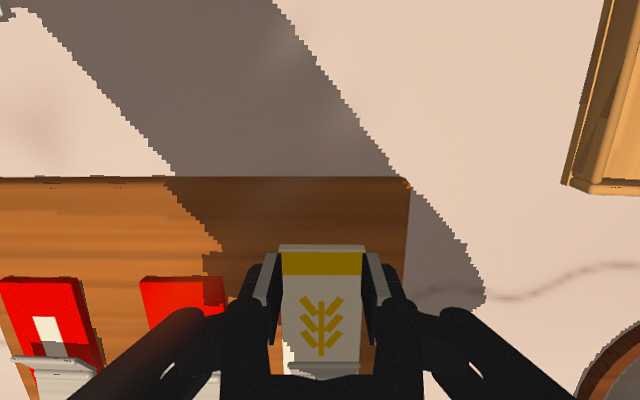

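Emit:
{"op": "apply_moves", "data": {
  "steps": [
    [[0.006,0.0003,0],[0,0,0],0.3],
    [[0.005,0.0003,0],[0,0,0],0.3],
    [[0.002,0.0001,0],[0,0,0],0.3],
    [[0,0,0],[0,0,0],0.3]
  ]
}}

```text
time_s: 26.35
tcp_pos: [0.5852, -0.0369, 0.0176]
tcp_rot: [-0.029, 1.0, 0.0, 0.0]
force: [-0.6, 0.2, -1.6]
finger_gap: 0.434
```

Emit:
{"op": "apply_moves", "data": {
  "steps": [
    [[0.002,0.0001,0],[0,0,0],0.3],
    [[0,0,0],[0,0,0],0.3]
  ]
}}

```text
time_s: 26.55
tcp_pos: [0.5867, -0.0369, 0.0176]
tcp_rot: [-0.029, 1.0, -0.0, -0.0]
force: [-0.3, -0.2, -1.3]
finger_gap: 0.429
```

Emit:
{"op": "apply_moves", "data": {
  "steps": [
    [[0.002,0.0001,0],[0,0,0],0.3],
    [[0,0,0],[0,0,0],0.3]
  ]
}}

```text
time_s: 26.75
tcp_pos: [0.5888, -0.0367, 0.0176]
tcp_rot: [-0.029, 1.0, 0.0, 0.0]
force: [-0.8, 0.2, -2.1]
finger_gap: 0.435
```

Emit:
{"op": "apply_moves", "data": {
  "steps": [
    [[0.0015,0.0001,0],[0,0,0],0.3],
    [[0,0,0],[0,0,0],0.3]
  ]
}}

```text
time_s: 26.95
tcp_pos: [0.5903, -0.0367, 0.0176]
tcp_rot: [-0.029, 1.0, 0.0, 0.0]
force: [-1.3, 0.5, -1.4]
finger_gap: 0.429
```

Emit:
{"op": "apply_moves", "data": {
  "steps": [
    [[0.0015,0.0001,0],[0,0,0],0.3],
    [[0,0,0],[0,0,0],0.3]
  ]
}}

```text
time_s: 27.15
tcp_pos: [0.5919, -0.0365, 0.0177]
tcp_rot: [-0.029, 1.0, 0.0, 0.0]
force: [-1.1, -0.3, -1.1]
finger_gap: 0.436
```

Emit:
{"op": "apply_moves", "data": {
  "steps": [
    [[0.0015,0.0001,0],[0,0,0],0.3],
    [[0,0,0],[0,0,0],0.3]
  ]
}}

```text
time_s: 27.35
tcp_pos: [0.5934, -0.0364, 0.0176]
tcp_rot: [-0.029, 1.0, 0.0, 0.0]
force: [-1.2, -0.2, -1.7]
finger_gap: 0.433
```

Emit:
{"op": "apply_moves", "data": {
  "steps": [
    [[0.0015,0.0001,0],[0,0,0],0.3],
    [[0,0,0],[0,0,0],0.3]
  ]
}}

```text
time_s: 27.55
tcp_pos: [0.5948, -0.0364, 0.0176]
tcp_rot: [-0.029, 1.0, 0.0, -0.0]
force: [-1.1, -0.8, -1.3]
finger_gap: 0.431
```

Emit:
{"op": "apply_moves", "data": {
  "steps": [
    [[0.0015,0.0001,0],[0,0,0],0.3],
    [[0,0,0],[0,0,0],0.3]
  ]
}}

```text
time_s: 27.75
tcp_pos: [0.5949, -0.0364, 0.0171]
tcp_rot: [-0.029, 1.0, -0.0, -0.001]
force: [-4.5, -0.9, -2.0]
finger_gap: 0.434
```

```bash
python3 - <<'E'
from h import *
s=st(); f=grab('wrist'); save(f['img'],'w20.png');g=grab('side'); save(g['img'],'d20.png',(300,190,400,265),8)
E
```

```text
time_s 27.75
tcp_pos [ 0.5949 -0.0364  0.0171]
tcp_rot [-2.870e-02  9.996e-01 -3.000e-04 -1.400e-03]
force [-4.5044 -0.9164 -2.0313]
finger_gap 0.4336
qpos [ 0.6059  0.8263 -0.9109  1.8453  0.8296  0.9075  0.9221]
```

View pics/d20.png

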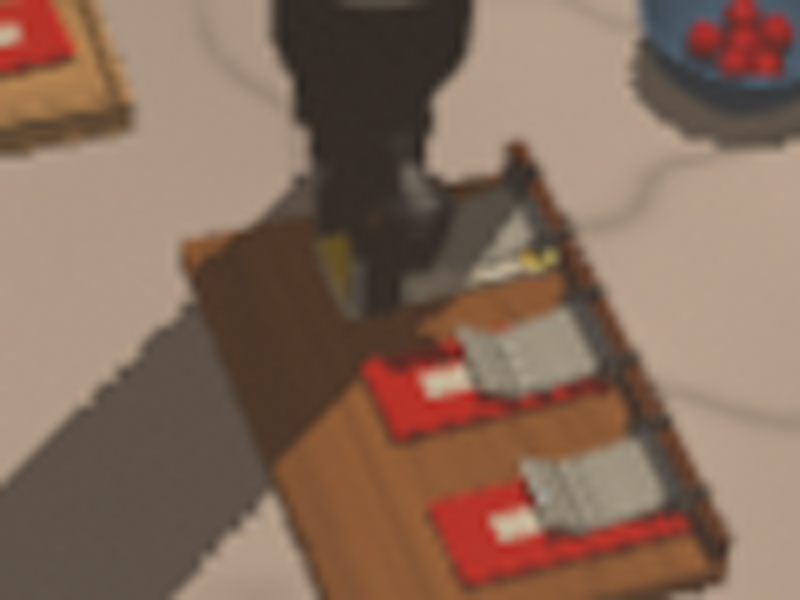

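Emit:
{"op": "apply_moves", "data": {
  "steps": [
    [[-0.0005,0,0],[0,0,0],0.5],
    [[0,0,0],[0,0,0],0.6],
    [[0,0,0],[0,0,0],0.6],
    [[0,0,0.03],[0,0,0],0.6],
    [[-0.01,0,0.04],[0,0,-0.14],0.6],
    [[-0.01,0,0.04],[0,0,-0.14],0.6],
    [[-0.01,0,0.02],[0,0,-0.14],0.6],
    [[0,0,0],[0,0,-0.14],0.6]
  ]
}}

```text
time_s: 28.65
tcp_pos: [0.5672, -0.0355, 0.1515]
tcp_rot: [0.251, 0.968, 0.001, 0.003]
force: [1.0, -0.9, 1.6]
finger_gap: 0.605
```

Emit:
{"op": "apply_moves", "data": {
  "steps": [
    [[0,-0.008,0],[0,0,-0.145],0.6],
    [[0,-0.008,0],[0,0,-0.145],0.6],
    [[0,-0.008,0],[0,0,-0.145],0.6],
    [[0,-0.008,0],[0,0,-0.145],0.6],
    [[0,-0.008,0],[0,0,-0.145],0.6],
    [[0,-0.008,0],[0,0,-0.145],0.6],
    [[0,-0.008,0],[0,0,-0.145],0.6],
    [[0,-0.008,0],[0,0,-0.145],0.6]
  ]
}}

```text
time_s: 29.45
tcp_pos: [0.5663, -0.1003, 0.1481]
tcp_rot: [0.741, 0.672, 0.001, 0.001]
force: [0.1, 0.6, 1.1]
finger_gap: 0.598
```

Emit:
{"op": "apply_moves", "data": {
  "steps": [
    [[0,0,0],[0,0,-0.145],0.6],
    [[0,0,0],[0,0,-0.145],0.6],
    [[0,0,0],[0,0,-0.145],0.6],
    [[0,0,0],[0,0,-0.145],0.6],
    [[0,0,0],[0,0,-0.145],0.6],
    [[0,0,0],[0,0,-0.145],0.6],
    [[0,0,0],[0,0,-0.145],0.6],
    [[0,0,0],[0,0,-0.145],0.6]
  ]
}}

```text
time_s: 30.25
tcp_pos: [0.5663, -0.0999, 0.1481]
tcp_rot: [0.988, 0.156, 0.001, 0.0]
force: [-0.8, -0.0, -0.3]
finger_gap: 0.598
```

Emit:
{"op": "apply_moves", "data": {
  "steps": [
    [[0,0,0],[0,0,-0.13],0.6],
    [[0,0,0],[0,0,-0.13],0.6],
    [[0,0,0],[0,0,0],0.6],
    [[0,0,0],[0,0,0],0.6]
  ]
}}

```text
time_s: 30.65
tcp_pos: [0.5661, -0.0999, 0.1479]
tcp_rot: [1.0, 0.031, 0.0, 0.0]
force: [-0.2, 0.4, -0.3]
finger_gap: 0.6
```

```bash
python3 - <<'E'
from h import *
s=st(); q=s['tcp_rot'];print('yaw',2*np.arctan2(q[1],q[0])); f=grab('wrist'); save(f['img'],'w21.png')
E
```

```text
time_s 30.65
tcp_pos [ 0.5661 -0.0999  0.1479]
tcp_rot [9.995e-01 3.140e-02 4.000e-04 1.000e-04]
force [-0.223   0.4111 -0.3268]
finger_gap 0.6004
qpos [ 0.3486  0.432  -0.36    1.859   0.1922  0.8834 -1.6114]
yaw 0.0628710628327846
```

View pics/w21.png

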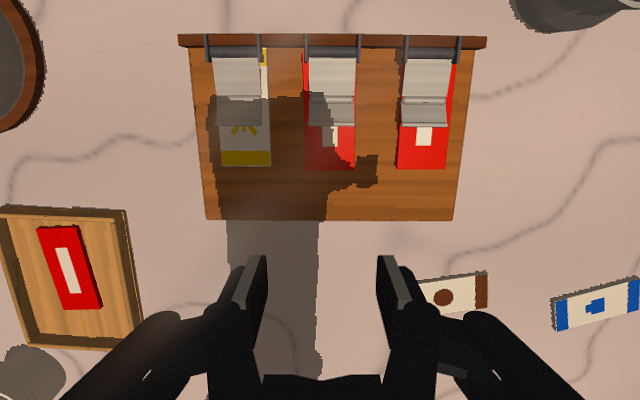

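Emit:
{"op": "apply_moves", "data": {
  "steps": [
    [[0.014,-0.003,-0.04],[0,0,0],0.62],
    [[0.0135,-0.002,-0.04],[0,0,-0.004],0.62],
    [[0,0,-0.03],[0,0,0],0.62],
    [[0,0,-0.013],[0,0,0],0.62],
    [[0,0,0],[0,0,0],0.62],
    [[0,0,0],[0,0,0],0.62]
  ]
}}

```text
time_s: 31.3
tcp_pos: [0.5938, -0.1052, 0.0257]
tcp_rot: [1.0, 0.028, 0.001, -0.0]
force: [0.1, -0.5, 0.0]
finger_gap: 0.619
```

```bash
python3 - <<'E'
from h import *
s=st(); f=grab('wrist'); save(f['img'],'w22.png')
E
```

```text
time_s 31.3
tcp_pos [ 0.5938 -0.1052  0.0257]
tcp_rot [ 9.996e-01  2.770e-02  7.000e-04 -0.000e+00]
force [ 0.1419 -0.5118  0.0408]
finger_gap 0.6193
qpos [ 0.2982  0.636  -0.3014  1.8579  0.2813  0.6879 -1.6816]
```

View pics/w22.png

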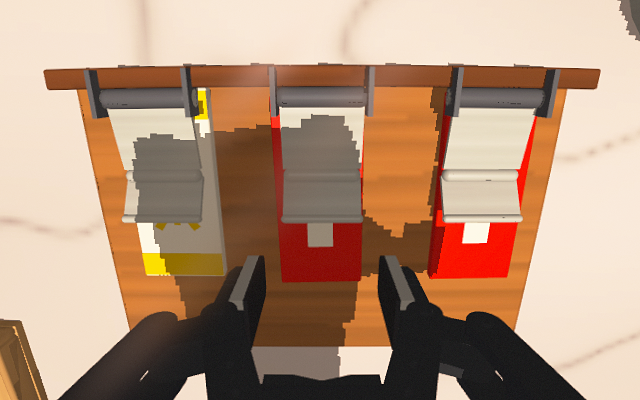

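Emit:
{"op": "apply_moves", "data": {
  "steps": [
    [[0,0,-0.006],[0,0,0],0.62],
    [[0,0,-0.004],[0,0,0],0.62],
    [[0,0,0],[0,0,0],0.62],
    [[0,0,0],[0,0,0],0.3],
    [[0,0,0],[0,0,0],0.3],
    [[0,0,0],[0,0,0],0.3],
    [[0,0,0],[0,0,0],0.3]
  ]
}}

```text
time_s: 32.05
tcp_pos: [0.5933, -0.1052, 0.0153]
tcp_rot: [1.0, 0.027, 0.0, 0.0]
force: [-1.3, 0.4, 5.1]
finger_gap: 0.439
```

Emit:
{"op": "apply_moves", "data": {
  "steps": [
    [[-0.008,-0.0005,0.0005],[0,0,0],0.3],
    [[-0.01,-0.0006,0],[0,0,0],0.3],
    [[-0.01,-0.0006,0],[0,0,0],0.3],
    [[-0.01,-0.0006,0],[0,0,0],0.3],
    [[-0.01,-0.0006,0],[0,0,0],0.3],
    [[-0.01,-0.0006,0],[0,0,0],0.3],
    [[-0.005,-0.0003,0],[0,0,0],0.3],
    [[0,0,0],[0,0,0],0.3]
  ]
}}

```text
time_s: 32.85
tcp_pos: [0.5284, -0.1093, 0.0152]
tcp_rot: [1.0, 0.027, -0.001, 0.0]
force: [-3.3, 0.0, 7.3]
finger_gap: 0.439
```

```bash
python3 - <<'E'
from h import *
s=st(); f=grab('wrist'); save(f['img'],'w23.png')
E
```

```text
time_s 32.85
tcp_pos [ 0.5284 -0.1093  0.0152]
tcp_rot [ 9.996e-01  2.720e-02 -1.300e-03  2.000e-04]
force [-3.3355  0.0346  7.3181]
finger_gap 0.4386
qpos [ 0.3235  0.5814 -0.298   2.0107  0.2941  0.5926 -1.6906]
```

View pics/w23.png

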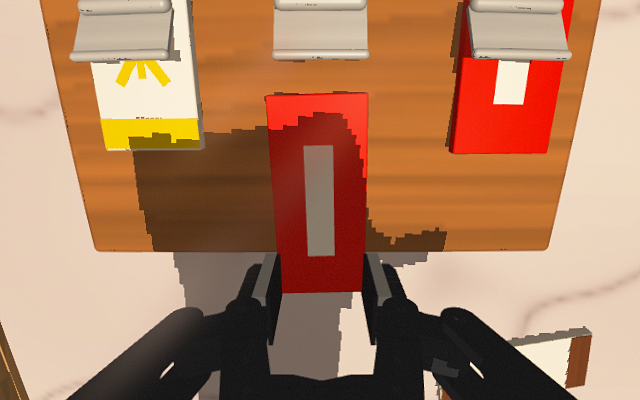

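Emit:
{"op": "apply_moves", "data": {
  "steps": [
    [[0,0,0.025],[0,0,0],0.3],
    [[0,0.01,0.038],[0,0,0],0.3],
    [[-0.014,0.04,0],[0,0,0],0.3],
    [[-0.017,0.04,0],[0,0,0],0.3],
    [[-0.017,0.04,0],[0,0,0],0.3],
    [[-0.017,0.04,0],[0,0,0],0.3],
    [[-0.017,0.04,0],[0,0,0],0.3],
    [[-0.016,0.035,0],[0,0,0],0.3]
  ]
}}

```text
time_s: 33.7
tcp_pos: [0.4306, 0.1376, 0.0779]
tcp_rot: [1.0, 0.028, -0.001, 0.0]
force: [0.7, 1.2, -0.5]
finger_gap: 0.438
```

Emit:
{"op": "apply_moves", "data": {
  "steps": [
    [[0,0,0],[0,0,0],0.3],
    [[0,0,0],[0,0,0],0.3],
    [[0,0,-0.025],[0,0,0],0.3],
    [[0,0,-0.02],[0,0,0],0.3],
    [[0,0,-0.012],[0,0,0],0.3],
    [[0,0,0],[0,0,0],0.3],
    [[0,0,0],[0,0,0],0.3]
  ]
}}

```text
time_s: 34.4
tcp_pos: [0.4324, 0.1354, 0.0212]
tcp_rot: [1.0, 0.027, -0.0, 0.0]
force: [-1.0, -0.4, -0.1]
finger_gap: 0.438
```

```bash
python3 - <<'E'
from h import *
s=st(); f=grab('wrist'); save(f['img'],'w24.png')
E
```

```text
time_s 34.4
tcp_pos [0.4324 0.1354 0.0212]
tcp_rot [ 9.996e-01  2.680e-02 -2.000e-04  2.000e-04]
force [-0.9658 -0.4311 -0.1476]
finger_gap 0.4384
qpos [-0.1484  0.4819 -0.3495  2.2053  0.3354  0.5038 -2.2743]
```

View pics/w24.png

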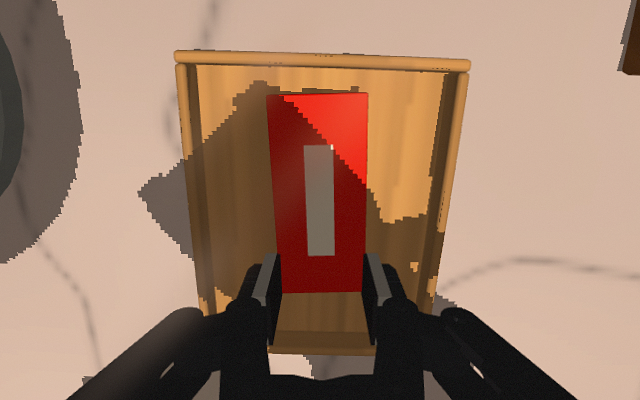

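Right over the first card. Lower 5 mm and release.

Emit:
{"op": "apply_moves", "data": {
  "steps": [
    [[0,0,-0.005],[0,0,0],0.3],
    [[0,0,0],[0,0,0],0.3],
    [[0,0,0],[0,0,0],0.62],
    [[0,0,0],[0,0,0],0.62],
    [[0,0,0.03],[0,0,0],0.62],
    [[0,0,0.04],[0,0,0],0.62],
    [[0,0,0.03],[0,0,0],0.62],
    [[0,0,0],[0,0,0],0.62]
  ]
}}

```text
time_s: 35.25
tcp_pos: [0.4348, 0.1371, 0.1199]
tcp_rot: [1.0, 0.027, 0.004, -0.001]
force: [0.3, 0.9, -0.6]
finger_gap: 0.621
```

```bash
python3 - <<'E'
from h import *
s=st(); f=grab('wrist'); save(f['img'],'w25.png'); g=grab('scene'); save(ortho(g,.006,.36,.52,-.42,.08,1550),'o25.png'); g=grab('side'); save(ortho(g,.006,.36,.52,-.42,.08,1550),'o25d.png')
E
```

```text
time_s 35.25
tcp_pos [0.4348 0.1371 0.1199]
tcp_rot [ 0.9996  0.0272  0.0037 -0.001 ]
force [ 0.3483  0.9106 -0.6056]
finger_gap 0.6207
qpos [-0.0551  0.305  -0.4475  2.1471  0.2005  0.7204 -2.1513]
```

View pics/w25.png

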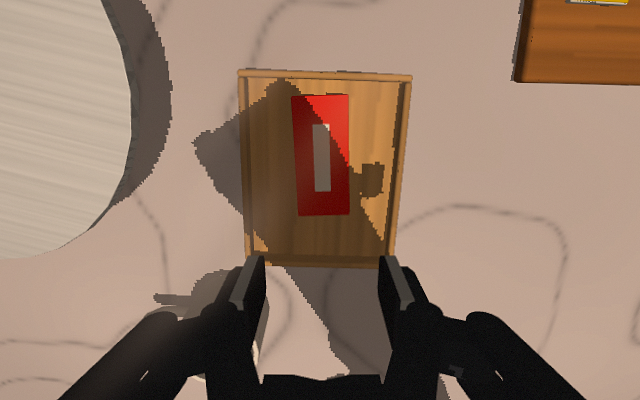

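View pics/o25.png

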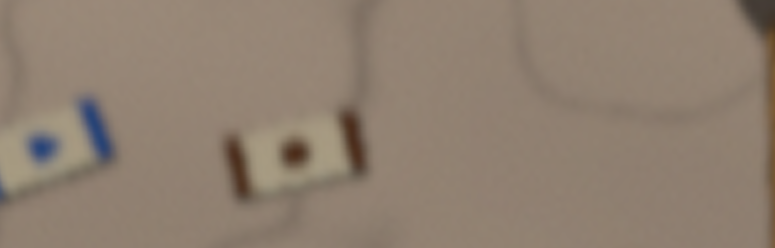

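View pics/o25d.png

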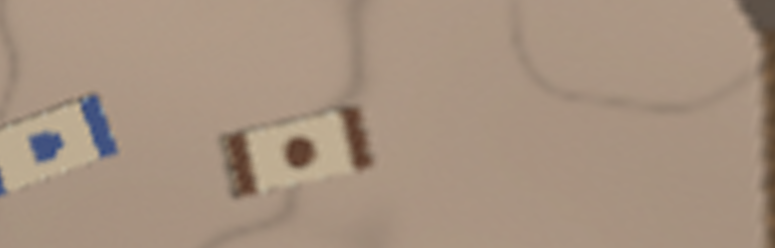

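Emit:
{"op": "apply_moves", "data": {
  "steps": [
    [[0.006,-0.031,0],[0,0,0.13],0.65],
    [[0.006,-0.031,0],[0,0,0.135],0.65],
    [[0.006,-0.031,0],[0,0,0.135],0.65],
    [[0.004,-0.031,0],[0,0,0.135],0.65],
    [[0.002,-0.031,0],[0,0,0.135],0.65],
    [[0.002,-0.031,0],[0,0,0.135],0.65],
    [[0.002,-0.031,0],[0,0,0.135],0.65],
    [[0.001,-0.031,0],[0,0,0.135],0.65]
  ]
}}

```text
time_s: 36.2
tcp_pos: [0.4602, -0.113, 0.1146]
tcp_rot: [0.843, 0.538, -0.001, -0.001]
force: [0.8, 0.4, -0.3]
finger_gap: 0.654
```

Emit:
{"op": "apply_moves", "data": {
  "steps": [
    [[0.001,-0.03,0],[0,0,0.135],0.65],
    [[0.001,-0.03,0],[0,0,0.135],0.65],
    [[0.001,-0.03,-0.01],[0,0,0.135],0.65],
    [[0,-0.03,-0.015],[0,0,0.135],0.65],
    [[0,-0.03,-0.015],[0,0,0.12],0.65],
    [[0,0,0],[0,0,0],0.65],
    [[0,0,0],[0,0,0],0.65]
  ]
}}

```text
time_s: 36.9
tcp_pos: [0.4629, -0.2617, 0.0743]
tcp_rot: [0.627, 0.779, 0.0, -0.002]
force: [0.9, 0.4, 0.9]
finger_gap: 0.647
```

```bash
python3 - <<'E'
from h import *
s=st(); q=s['tcp_rot'];print('yaw',2*np.arctan2(q[1],q[0])); f=grab('wrist'); save(f['img'],'w26.png')
E
```

```text
time_s 36.9
tcp_pos [ 0.4629 -0.2617  0.0743]
tcp_rot [ 6.266e-01  7.794e-01  1.000e-04 -1.900e-03]
force [0.8834 0.3824 0.8522]
finger_gap 0.6472
qpos [ 0.8916  0.5324 -0.6236  1.9891  0.4423  0.7603  0.2217]
yaw 1.7873472007502096
```

View pics/w26.png

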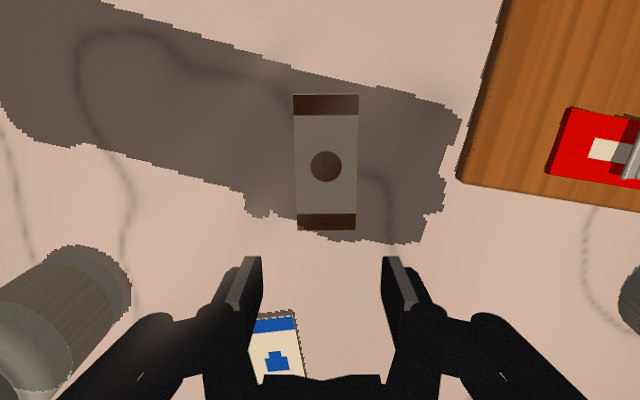

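```bash
python3 - <<'E'
from h import *
f=load('wrist'); card(f,((298,230),(293,94),(358.5,95),(356,230)),.006)
E
```

```text
c [ 0.4579 -0.2281] phi 1.801 L [np.float64(0.0886), np.float64(0.088)] W [np.float64(0.0395), np.float64(0.0393)]
tcp grasp [ 0.4658 -0.2617]
```

Emit:
{"op": "apply_moves", "data": {
  "steps": [
    [[0.003,0,-0.03],[0,0,0.01],0.62],
    [[0,0,-0.025],[0,0,0],0.62],
    [[0,0,-0.01],[0,0,0],0.62],
    [[0,0,0],[0,0,0],0.62],
    [[0,0,0],[0,0,0],0.62]
  ]
}}

```text
time_s: 37.45
tcp_pos: [0.4679, -0.2614, 0.0119]
tcp_rot: [0.621, 0.784, 0.0, 0.0]
force: [0.5, 0.3, -0.1]
finger_gap: 0.623
```

Emit:
{"op": "apply_moves", "data": {
  "steps": [
    [[-0.0015,0,-0.007],[0,0,0],0.62],
    [[0,0,-0.0035],[0,0,0],0.62],
    [[0,0,0],[0,0,0],0.62],
    [[0,0,0],[0,0,0],0.62]
  ]
}}

```text
time_s: 37.85
tcp_pos: [0.4657, -0.2622, 0.0008]
tcp_rot: [0.622, 0.783, 0.0, 0.0]
force: [-0.4, -0.3, 0.5]
finger_gap: 0.622
```

Emit:
{"op": "apply_moves", "data": {
  "steps": [
    [[0,0,0],[0,0,0],0.3],
    [[0,0,0],[0,0,0],0.3],
    [[0,0,0],[0,0,0],0.3],
    [[0,0,0],[0,0,0],0.3]
  ]
}}

```text
time_s: 38.25
tcp_pos: [0.4659, -0.2622, 0.0013]
tcp_rot: [0.622, 0.783, -0.0, 0.0]
force: [-1.9, 0.7, 6.1]
finger_gap: 0.436
```

Emit:
{"op": "apply_moves", "data": {
  "steps": [
    [[0,0,0.025],[0,0,0],0.3],
    [[0,0,0.045],[0,0,-0.05],0.3],
    [[0.005,0.012,0],[0,0,-0.14],0.3],
    [[0.005,0.012,0],[0,0,-0.14],0.3],
    [[0.005,0.012,0],[0,0,-0.14],0.3],
    [[0.005,0.012,0],[0,0,-0.14],0.3],
    [[0.005,0.012,0],[0,0,-0.14],0.3],
    [[0.005,0.012,0],[0,0,-0.14],0.3]
  ]
}}

```text
time_s: 39.05
tcp_pos: [0.4958, -0.1895, 0.0708]
tcp_rot: [0.9, 0.437, 0.0, 0.0]
force: [0.8, 0.1, -0.4]
finger_gap: 0.432
```

Emit:
{"op": "apply_moves", "data": {
  "steps": [
    [[0.005,0.012,0],[0,0,-0.14],0.3],
    [[0.005,0.012,0],[0,0,-0.14],0.3],
    [[0.005,0.012,0],[0,0,-0.14],0.3],
    [[0.005,0.012,0],[0,0,-0.14],0.3],
    [[0.005,0.012,0],[0,0,-0.14],0.3],
    [[0.005,0.012,0],[0,0,-0.14],0.3],
    [[0.006,0.008,0],[0,0,-0.013],0.3],
    [[0,0,0],[0,0,0],0.3]
  ]
}}

```text
time_s: 39.85
tcp_pos: [0.5327, -0.1084, 0.0709]
tcp_rot: [1.0, 0.031, 0.001, -0.0]
force: [-0.4, 0.6, 0.2]
finger_gap: 0.439
```

Emit:
{"op": "apply_moves", "data": {
  "steps": [
    [[0,0,-0.02],[0,0,0],0.3],
    [[0,0,0],[0,0,0],0.3]
  ]
}}

```text
time_s: 40.05
tcp_pos: [0.5298, -0.1106, 0.049]
tcp_rot: [1.0, 0.029, -0.002, -0.0]
force: [-0.8, 0.2, -1.0]
finger_gap: 0.436
```

```bash
python3 - <<'E'
from h import *
s=st(); q=s['tcp_rot'];print('yaw',2*np.arctan2(q[1],q[0])); f=grab('wrist'); save(f['img'],'w27.png')
E
```

```text
time_s 40.05
tcp_pos [ 0.5298 -0.1106  0.049 ]
tcp_rot [ 9.996e-01  2.940e-02 -1.900e-03 -2.000e-04]
force [-0.8166  0.2315 -1.0323]
finger_gap 0.4356
qpos [ 0.2559  0.5173 -0.2083  2.0001  0.1712  0.6444 -1.5756]
yaw 0.05882905534269292
```

View pics/w27.png

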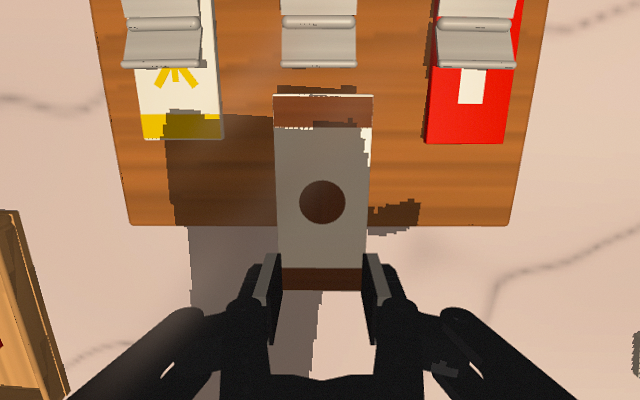

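Emit:
{"op": "apply_moves", "data": {
  "steps": [
    [[0,0,-0.02],[0,0,0],0.3],
    [[0,0,-0.008],[0,0,0],0.3],
    [[0,0,0],[0,0,0],0.3],
    [[0,0,0],[0,0,0],0.3]
  ]
}}

```text
time_s: 40.5
tcp_pos: [0.5318, -0.1103, 0.0231]
tcp_rot: [1.0, 0.028, 0.0, 0.0]
force: [0.1, -0.3, -0.2]
finger_gap: 0.435
```

Emit:
{"op": "apply_moves", "data": {
  "steps": [
    [[0,0,-0.0055],[0,0,0],0.3],
    [[0,0,0],[0,0,0],0.3],
    [[0,0,0],[0,0,0],0.3]
  ]
}}

```text
time_s: 40.8
tcp_pos: [0.5317, -0.1101, 0.0173]
tcp_rot: [1.0, 0.028, 0.0, 0.0]
force: [-0.4, -0.7, -0.7]
finger_gap: 0.434
```

```bash
python3 - <<'E'
from h import *
s=st(); q=s['tcp_rot'];print('yaw',2*np.arctan2(q[1],q[0])); f=grab('wrist'); save(f['img'],'w28.png')
E
```

```text
time_s 40.8
tcp_pos [ 0.5317 -0.1101  0.0173]
tcp_rot [0.9996 0.0285 0.     0.    ]
force [-0.4335 -0.6684 -0.7072]
finger_gap 0.4339
qpos [ 0.2418  0.5701 -0.1932  2.0099  0.1908  0.5784 -1.5956]
yaw 0.056955521760147926
```

View pics/w28.png

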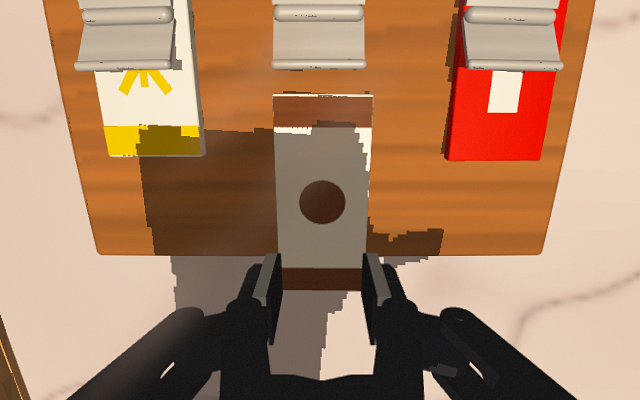

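Emit:
{"op": "apply_moves", "data": {
  "steps": [
    [[0.008,0.0005,0],[0,0,0],0.3],
    [[0.008,0.0004,0],[0,0,0],0.3],
    [[0.008,0.0005,0],[0,0,0],0.3],
    [[0.008,0.0004,0],[0,0,0],0.3],
    [[0.008,0.0005,0],[0,0,0],0.3],
    [[0.008,0.0004,0],[0,0,0],0.3],
    [[0.008,0.0005,0],[0,0,0],0.3],
    [[0,0,0],[0,0,0],0.3]
  ]
}}

```text
time_s: 41.65
tcp_pos: [0.5898, -0.1065, 0.0174]
tcp_rot: [1.0, 0.029, 0.001, -0.0]
force: [0.3, 0.8, -1.5]
finger_gap: 0.436
```

```bash
python3 - <<'E'
from h import *
s=st(); f=grab('wrist'); save(f['img'],'w29.png')
E
```

```text
time_s 41.65
tcp_pos [ 0.5898 -0.1065  0.0174]
tcp_rot [ 9.996e-01  2.860e-02  1.400e-03 -1.000e-04]
force [ 0.2811  0.8326 -1.4648]
finger_gap 0.4357
qpos [ 0.2188  0.6324 -0.1907  1.8764  0.1862  0.6471 -1.5982]
```

View pics/w29.png

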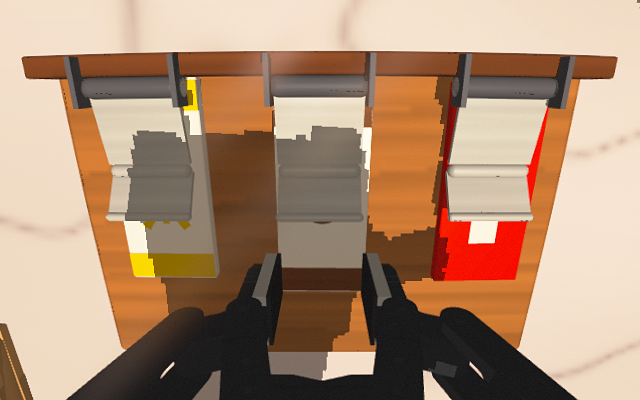

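Emit:
{"op": "apply_moves", "data": {
  "steps": [
    [[0.004,0.0002,0],[0,0,0],0.3],
    [[0.002,0.0001,0],[0,0,0],0.3],
    [[0,0,0],[0,0,0],0.3]
  ]
}}

```text
time_s: 42.0
tcp_pos: [0.5937, -0.1066, 0.0171]
tcp_rot: [1.0, 0.028, -0.0, 0.0]
force: [-0.6, 0.5, -2.1]
finger_gap: 0.435
```

Emit:
{"op": "apply_moves", "data": {
  "steps": [
    [[0.0015,0.0001,0],[0,0,0],0.3],
    [[0,0,0],[0,0,0],0.3]
  ]
}}

```text
time_s: 42.2
tcp_pos: [0.5951, -0.1065, 0.0171]
tcp_rot: [1.0, 0.028, -0.0, 0.0]
force: [-1.4, 0.4, -1.3]
finger_gap: 0.435
```

Emit:
{"op": "apply_moves", "data": {
  "steps": [
    [[0.0015,0.0001,0],[0,0,0],0.3],
    [[0,0,0],[0,0,0],0.3]
  ]
}}

```text
time_s: 42.4
tcp_pos: [0.5965, -0.1064, 0.0171]
tcp_rot: [1.0, 0.028, -0.0, 0.0]
force: [-1.7, -0.6, -0.9]
finger_gap: 0.434
```

Emit:
{"op": "apply_moves", "data": {
  "steps": [
    [[0.0015,0.0001,0],[0,0,0],0.3],
    [[0,0,0],[0,0,0],0.3]
  ]
}}

```text
time_s: 42.6
tcp_pos: [0.5966, -0.1065, 0.0166]
tcp_rot: [1.0, 0.028, -0.002, 0.0]
force: [-5.2, -1.0, -1.0]
finger_gap: 0.437
```

Emit:
{"op": "apply_moves", "data": {
  "steps": [
    [[0,0,0],[0,0,0],0.5],
    [[0,0,0],[0,0,0],0.6],
    [[0,0,0],[0,0,0],0.6],
    [[0,0,0.03],[0,0,0],0.62],
    [[0,-0.01,0.03],[0,0,0],0.62],
    [[0.002,-0.03,0],[0,0,0],0.62],
    [[0.001,-0.032,0],[0,0,0],0.62],
    [[0,0,0],[0,0,0],0.62]
  ]
}}

```text
time_s: 43.4
tcp_pos: [0.6014, -0.1849, 0.0779]
tcp_rot: [1.0, 0.025, 0.001, 0.002]
force: [-0.2, -0.5, -1.2]
finger_gap: 0.619
```

Emit:
{"op": "apply_moves", "data": {
  "steps": [
    [[0,0,-0.025],[0,0,0],0.62],
    [[0,0,-0.02],[0,0,0],0.62],
    [[0,0,0],[0,0,0],0.62],
    [[0,0,0],[0,0,0],0.62]
  ]
}}

```text
time_s: 43.8
tcp_pos: [0.6015, -0.1778, 0.0324]
tcp_rot: [1.0, 0.029, 0.0, -0.0]
force: [0.7, -0.2, 0.4]
finger_gap: 0.621
```

```bash
python3 - <<'E'
from h import *
s=st(); q=s['tcp_rot'];print('yaw',2*np.arctan2(q[1],q[0])); f=grab('wrist'); save(f['img'],'w30.png')
E
```

```text
time_s 43.8
tcp_pos [ 0.6015 -0.1778  0.0324]
tcp_rot [ 9.996e-01  2.860e-02  1.000e-04 -1.000e-04]
force [ 0.6697 -0.1827  0.4437]
finger_gap 0.6213
qpos [ 0.328   0.644  -0.1903  1.8009  0.1741  0.7129 -1.4706]
yaw 0.057276706955832105
```

View pics/w30.png

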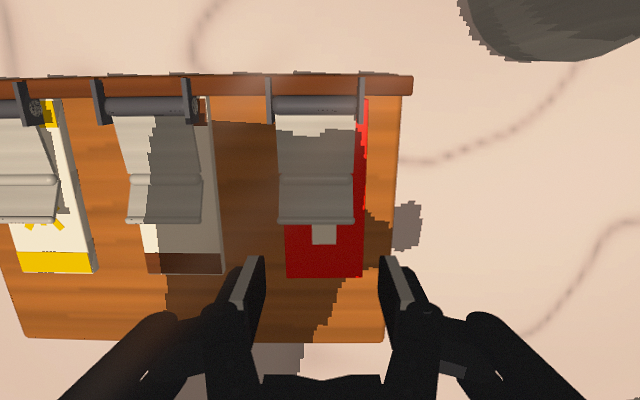

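Emit:
{"op": "apply_moves", "data": {
  "steps": [
    [[-0.0015,-0.001,-0.01],[0,0,0],0.62],
    [[0,0,-0.0065],[0,0,0],0.62],
    [[0,0,0],[0,0,0],0.62],
    [[0,0,0],[0,0,0],0.62]
  ]
}}

```text
time_s: 44.25
tcp_pos: [0.5995, -0.1792, 0.0155]
tcp_rot: [1.0, 0.028, -0.0, -0.0]
force: [-0.2, 0.1, 0.3]
finger_gap: 0.616
```

Emit:
{"op": "apply_moves", "data": {
  "steps": [
    [[0,0,0],[0,0,0],0.3],
    [[0,0,0],[0,0,0],0.3],
    [[0,0,0],[0,0,0],0.3],
    [[0,0,0],[0,0,0],0.3]
  ]
}}

```text
time_s: 44.65
tcp_pos: [0.5999, -0.1792, 0.0163]
tcp_rot: [1.0, 0.028, 0.0, 0.0]
force: [-1.6, 1.2, 6.5]
finger_gap: 0.438
```

Emit:
{"op": "apply_moves", "data": {
  "steps": [
    [[-0.008,-0.0005,0.0005],[0,0,0],0.3],
    [[-0.01,-0.0006,0],[0,0,0],0.3],
    [[-0.01,-0.0006,0],[0,0,0],0.3],
    [[-0.01,-0.0006,0],[0,0,0],0.3],
    [[-0.01,-0.0006,0],[0,0,0],0.3],
    [[-0.01,-0.0006,0],[0,0,0],0.3],
    [[-0.005,-0.0003,0],[0,0,0],0.3],
    [[0,0,0],[0,0,0],0.3]
  ]
}}

```text
time_s: 45.45
tcp_pos: [0.5349, -0.1835, 0.0163]
tcp_rot: [1.0, 0.028, -0.001, 0.0]
force: [-2.5, -0.1, 8.0]
finger_gap: 0.433
```

```bash
python3 - <<'E'
from h import *
s=st(); f=grab('wrist'); save(f['img'],'w31.png')
E
```

```text
time_s 45.45
tcp_pos [ 0.5349 -0.1835  0.0163]
tcp_rot [ 9.996e-01  2.810e-02 -1.100e-03  1.000e-04]
force [-2.48   -0.1294  8.0234]
finger_gap 0.4326
qpos [ 0.3656  0.5973 -0.1882  1.9551  0.1866  0.6078 -1.4592]
```

View pics/w31.png

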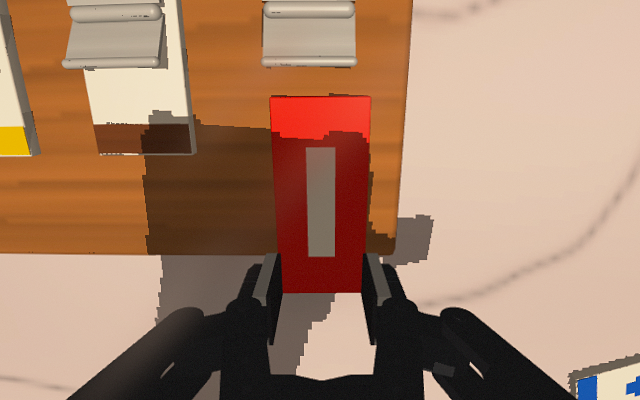

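Emit:
{"op": "apply_moves", "data": {
  "steps": [
    [[0,0,0.03],[0,0,0],0.3],
    [[0,0.01,0.04],[0,0,0],0.3],
    [[-0.015,0.043,0],[0,0,0],0.3],
    [[-0.015,0.043,0],[0,0,0],0.3],
    [[-0.015,0.043,0],[0,0,0],0.3],
    [[-0.015,0.043,0],[0,0,0],0.3],
    [[-0.015,0.043,0],[0,0,0],0.3],
    [[-0.014,0.043,0],[0,0,0],0.3]
  ]
}}

```text
time_s: 46.3
tcp_pos: [0.4457, 0.0859, 0.0857]
tcp_rot: [1.0, 0.028, -0.001, 0.0]
force: [1.7, 0.7, -0.8]
finger_gap: 0.435
```

Emit:
{"op": "apply_moves", "data": {
  "steps": [
    [[-0.014,0.0405,0],[0,0,0],0.3],
    [[0,0.011,0],[0,0,0],0.3],
    [[0,0,0],[0,0,0],0.3],
    [[0,0,-0.025],[0,0,0],0.3],
    [[0,0,-0.02],[0,0,0],0.3],
    [[0,0,-0.01],[0,0,0],0.3],
    [[0,0,0],[0,0,0],0.3],
    [[0,0,0],[0,0,0],0.3]
  ]
}}

```text
time_s: 47.1
tcp_pos: [0.4339, 0.1356, 0.0313]
tcp_rot: [1.0, 0.028, -0.0, 0.0]
force: [0.5, 0.5, -0.8]
finger_gap: 0.434
```

```bash
python3 - <<'E'
from h import *
s=st(); f=grab('wrist'); save(f['img'],'w32.png')
E
```

```text
time_s 47.1
tcp_pos [0.4339 0.1356 0.0313]
tcp_rot [ 9.996e-01  2.780e-02 -1.000e-04  2.000e-04]
force [ 0.4671  0.5433 -0.8384]
finger_gap 0.4335
qpos [-0.2172  0.4534 -0.2659  2.2033  0.2381  0.5114 -2.1813]
```

View pics/w32.png

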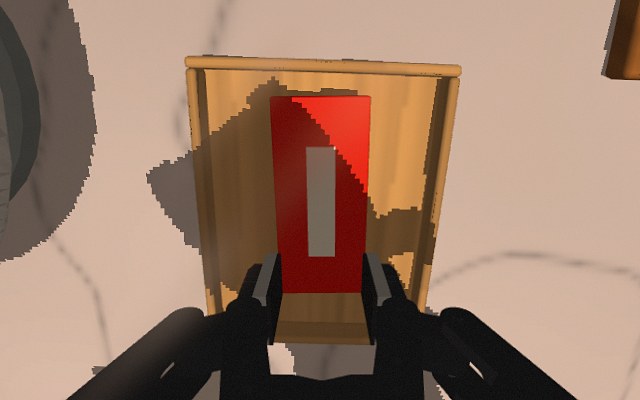

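Emit:
{"op": "apply_moves", "data": {
  "steps": [
    [[0,0,-0.007],[0,0,0],0.3],
    [[0,0,0],[0,0,0],0.3],
    [[0,0,0],[0,0,0],0.62],
    [[0,0,0],[0,0,0],0.62],
    [[0,0,0.03],[0,0,0],0.62],
    [[0,0,0.04],[0,0,0],0.62],
    [[0,0,0.03],[0,0,0],0.62],
    [[0,0,0],[0,0,0],0.62]
  ]
}}

```text
time_s: 47.95
tcp_pos: [0.4363, 0.1376, 0.128]
tcp_rot: [1.0, 0.028, 0.004, -0.001]
force: [0.1, -0.1, -0.4]
finger_gap: 0.617
```

```bash
python3 - <<'E'
from h import *
s=st(); f=grab('wrist'); save(f['img'],'w33.png'); g=grab('side'); save(g['img'],'d33.png'); save(ortho(g,.006,.36,.56,-.46,-.1,2000),'o33d.png')
E
```

```text
time_s 47.95
tcp_pos [0.4363 0.1376 0.128 ]
tcp_rot [ 0.9996  0.0283  0.0037 -0.0011]
force [ 0.1124 -0.1151 -0.4   ]
finger_gap 0.6174
qpos [-0.1522  0.2802 -0.3333  2.1437  0.1379  0.7294 -2.09  ]
```

View pics/w33.png

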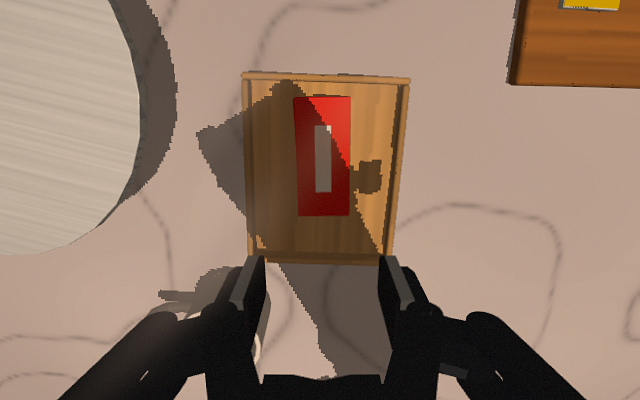

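View pics/o33d.png

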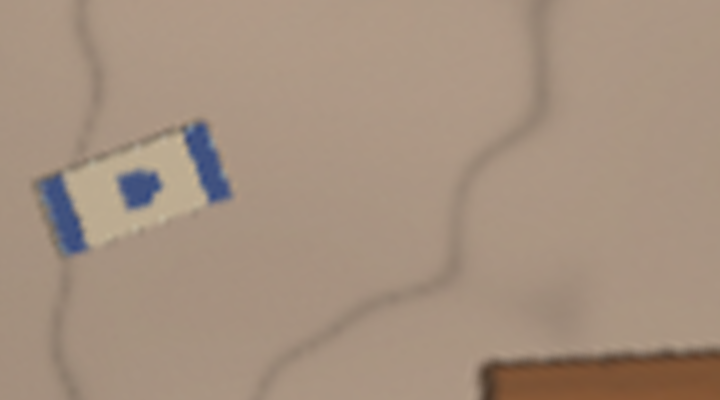

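View pics/d33.png

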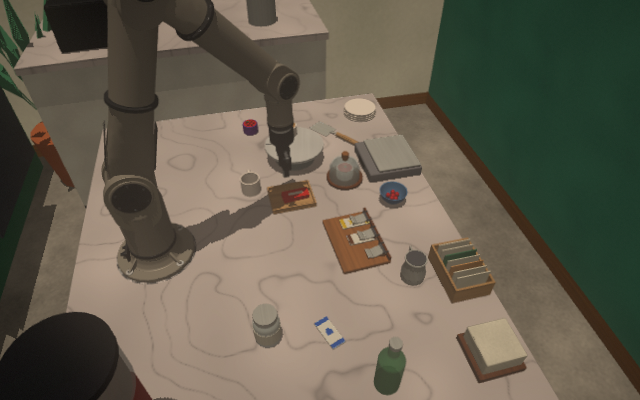

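```bash
python3 - <<'E'
from h import *
g=load('side'); print('sugar top',at_z(g,264,312,.11), at_z(g,264,316,.11))
f=load('scene'); print(at_z(f,209,142,.11),at_z(f,209,160,0.0))
print('bottle',at_z(g,391,385,0))
E
```

```text
sugar top [ 0.2958246  -0.35989669  0.11      ] [ 0.29417154 -0.37112267  0.11      ]
[ 0.3126076  -0.35828991  0.11      ] [ 0.30448963 -0.37984797  0.        ]
bottle [ 0.56658433 -0.56575533  0.        ]
```

Emit:
{"op": "apply_moves", "data": {
  "steps": [
    [[0.005,-0.04,0],[0,0,0.13],0.62],
    [[0.005,-0.041,0],[0,0,0.135],0.62],
    [[0.005,-0.041,0],[0,0,0.135],0.62],
    [[0.003,-0.041,0],[0,0,0.135],0.62],
    [[0.002,-0.041,0],[0,0,0.135],0.62],
    [[0.002,-0.041,0],[0,0,0.135],0.62],
    [[0.002,-0.041,0],[0,0,0.135],0.62],
    [[0.002,-0.041,0],[0,0,0.135],0.62]
  ]
}}

```text
time_s: 48.85
tcp_pos: [0.4583, -0.1894, 0.1226]
tcp_rot: [0.845, 0.535, -0.001, -0.001]
force: [0.8, 0.9, -0.4]
finger_gap: 0.621
```

Emit:
{"op": "apply_moves", "data": {
  "steps": [
    [[0.002,-0.04,0],[0,0,0.135],0.62],
    [[0.002,-0.04,0],[0,0,0.135],0.62],
    [[0,-0.04,0],[0,0,0.135],0.62],
    [[0,-0.04,-0.01],[0,0,0.135],0.62],
    [[0,-0.04,-0.02],[0,0,0.135],0.62],
    [[0,-0.035,-0.02],[0,0,0.13],0.62],
    [[0,0,0],[0,0,0],0.62],
    [[0,0,0],[0,0,0],0.62]
  ]
}}

```text
time_s: 49.65
tcp_pos: [0.462, -0.4226, 0.0715]
tcp_rot: [0.571, 0.821, 0.001, -0.002]
force: [0.4, -0.4, -0.6]
finger_gap: 0.622
```

```bash
python3 - <<'E'
from h import *
s=st(); q=s['tcp_rot'];print('yaw',2*np.arctan2(q[1],q[0])); f=grab('wrist'); save(f['img'],'w34.png')
E
```

```text
time_s 49.65
tcp_pos [ 0.462  -0.4226  0.0715]
tcp_rot [ 5.711e-01  8.209e-01  6.000e-04 -2.200e-03]
force [ 0.4083 -0.4413 -0.5895]
finger_gap 0.6223
qpos [ 0.9747  0.6257 -0.4566  1.7712  0.3553  0.8317  0.705 ]
yaw 1.9260075442356737
```

View pics/w34.png

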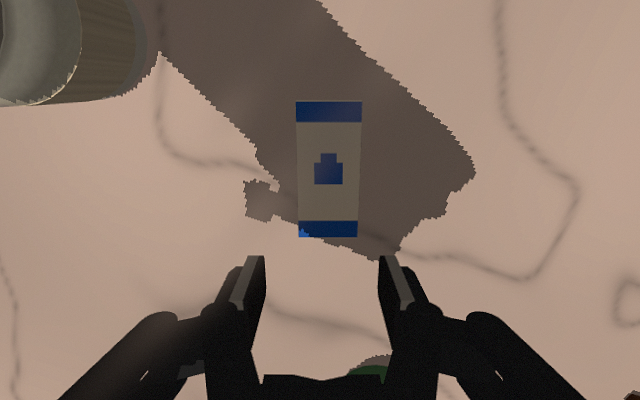

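```bash
python3 - <<'E'
from h import *
f=load('wrist'); card(f,((298.5,237),(295.5,101),(362,101.5),(357.5,237)),.006)
E
```

```text
c [ 0.4549 -0.393 ] phi 1.9271 L [np.float64(0.0886), np.float64(0.0883)] W [np.float64(0.0399), np.float64(0.0396)]
tcp grasp [ 0.4669 -0.4254]
```

Emit:
{"op": "apply_moves", "data": {
  "steps": [
    [[0.003,-0.002,-0.03],[0,0,0],0.62],
    [[0,0,-0.02],[0,0,0],0.62],
    [[0,0,-0.008],[0,0,0],0.62],
    [[0,0,0],[0,0,0],0.62],
    [[0,0,0],[0,0,0],0.62]
  ]
}}

```text
time_s: 50.2
tcp_pos: [0.4674, -0.4246, 0.0172]
tcp_rot: [0.57, 0.822, 0.0, 0.001]
force: [0.4, 1.1, -0.8]
finger_gap: 0.621
```

Emit:
{"op": "apply_moves", "data": {
  "steps": [
    [[-0.0005,-0.001,-0.01],[0,0,0],0.62],
    [[0,0,-0.0055],[0,0,0],0.62],
    [[0,0,0],[0,0,0],0.62],
    [[0,0,0],[0,0,0],0.62]
  ]
}}

```text
time_s: 50.6
tcp_pos: [0.4659, -0.426, 0.0005]
tcp_rot: [0.57, 0.822, 0.0, -0.0]
force: [0.3, -0.2, 0.2]
finger_gap: 0.623
```

Emit:
{"op": "apply_moves", "data": {
  "steps": [
    [[0,0,0],[0,0,0],0.3],
    [[0,0,0],[0,0,0],0.3],
    [[0,0,0],[0,0,0],0.3],
    [[0,0,0],[0,0,0],0.3]
  ]
}}

```text
time_s: 51.0
tcp_pos: [0.4664, -0.4262, 0.0014]
tcp_rot: [0.57, 0.822, -0.0, 0.0]
force: [-0.4, 1.4, 5.6]
finger_gap: 0.437
```

Emit:
{"op": "apply_moves", "data": {
  "steps": [
    [[0,0,0.025],[0,0,0],0.3],
    [[0,0,0.045],[0,0,-0.05],0.3],
    [[0.0053,0.019,0],[0,0,-0.14],0.3],
    [[0.0053,0.019,0],[0,0,-0.14],0.3],
    [[0.0053,0.019,0],[0,0,-0.14],0.3],
    [[0.0053,0.019,0],[0,0,-0.14],0.3],
    [[0.0053,0.019,0],[0,0,-0.14],0.3],
    [[0.0053,0.019,0],[0,0,-0.14],0.3]
  ]
}}

```text
time_s: 51.8
tcp_pos: [0.4979, -0.3112, 0.0706]
tcp_rot: [0.87, 0.494, 0.0, 0.0]
force: [-0.1, 0.7, -0.7]
finger_gap: 0.431
```

Emit:
{"op": "apply_moves", "data": {
  "steps": [
    [[0.0053,0.019,0],[0,0,-0.14],0.3],
    [[0.0053,0.019,0],[0,0,-0.14],0.3],
    [[0.0053,0.019,0],[0,0,-0.14],0.3],
    [[0.0053,0.019,0],[0,0,-0.14],0.3],
    [[0.0053,0.019,0],[0,0,-0.14],0.3],
    [[0.0053,0.019,0],[0,0,-0.14],0.3],
    [[0.006,0.018,0],[0,0,-0.14],0.3],
    [[0,0,0],[0,0,0],0.3]
  ]
}}

```text
time_s: 52.6
tcp_pos: [0.5368, -0.1764, 0.0706]
tcp_rot: [1.0, 0.031, 0.0, -0.001]
force: [0.5, 0.6, 0.3]
finger_gap: 0.436
```

Emit:
{"op": "apply_moves", "data": {
  "steps": [
    [[0,0,-0.02],[0,0,0],0.3],
    [[0,0,-0.02],[0,0,0],0.3],
    [[0,0,-0.008],[0,0,0],0.3],
    [[0,0,0],[0,0,0],0.3],
    [[0,0,0],[0,0,0],0.3]
  ]
}}

```text
time_s: 53.1
tcp_pos: [0.5357, -0.1807, 0.023]
tcp_rot: [1.0, 0.029, 0.0, 0.0]
force: [0.8, -0.6, -0.1]
finger_gap: 0.44
```

```bash
python3 - <<'E'
from h import *
s=st(); q=s['tcp_rot'];print('yaw',2*np.arctan2(q[1],q[0])); f=grab('wrist'); save(f['img'],'w35.png')
E
```

```text
time_s 53.1
tcp_pos [ 0.5357 -0.1807  0.023 ]
tcp_rot [9.996e-01 2.940e-02 2.000e-04 1.000e-04]
force [ 0.7578 -0.6493 -0.0936]
finger_gap 0.4404
qpos [ 0.2319  0.5782 -0.022   1.965   0.0216  0.5982 -1.3163]
yaw 0.058835492806300814
```

View pics/w35.png

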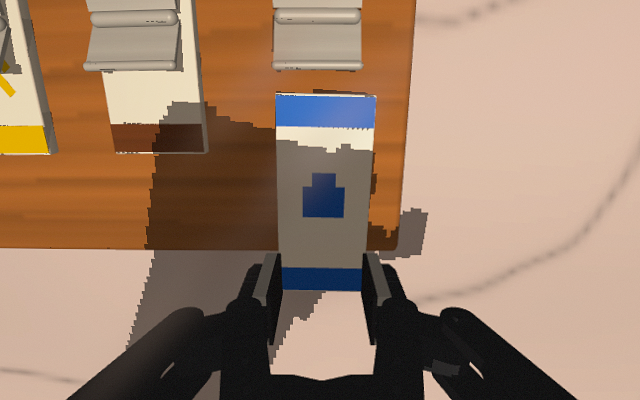

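Emit:
{"op": "apply_moves", "data": {
  "steps": [
    [[0,0.001,-0.0055],[0,0,0],0.3],
    [[0,0,0],[0,0,0],0.3],
    [[0,0,0],[0,0,0],0.3]
  ]
}}

```text
time_s: 53.45
tcp_pos: [0.5356, -0.179, 0.0173]
tcp_rot: [1.0, 0.029, 0.0, 0.0]
force: [-0.0, -0.6, -0.2]
finger_gap: 0.441
```

Emit:
{"op": "apply_moves", "data": {
  "steps": [
    [[0.008,0.0005,0],[0,0,0],0.3],
    [[0.008,0.0004,0],[0,0,0],0.3],
    [[0.008,0.0005,0],[0,0,0],0.3],
    [[0.008,0.0004,0],[0,0,0],0.3],
    [[0.008,0.0005,0],[0,0,0],0.3],
    [[0.008,0.0004,0],[0,0,0],0.3],
    [[0.007,0.0005,0],[0,0,0],0.3],
    [[0,0,0],[0,0,0],0.3]
  ]
}}

```text
time_s: 54.25
tcp_pos: [0.5926, -0.1755, 0.0173]
tcp_rot: [1.0, 0.03, 0.001, 0.0]
force: [0.1, 0.5, -2.3]
finger_gap: 0.436
```

```bash
python3 - <<'E'
from h import *
s=st(); f=grab('wrist'); save(f['img'],'w36.png')
E
```

```text
time_s 54.25
tcp_pos [ 0.5926 -0.1755  0.0173]
tcp_rot [9.996e-01 2.970e-02 1.200e-03 1.000e-04]
force [ 0.078   0.4521 -2.3372]
finger_gap 0.4361
qpos [ 0.2009  0.6471 -0.0184  1.8395  0.0176  0.6528 -1.3392]
```

View pics/w36.png

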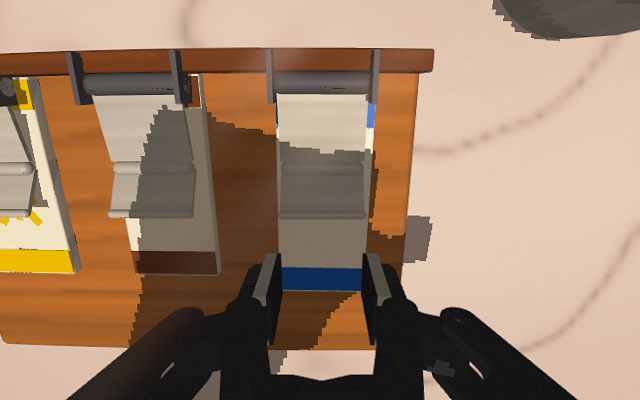

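Emit:
{"op": "apply_moves", "data": {
  "steps": [
    [[0.004,0.0002,0],[0,0,0],0.3],
    [[0.002,0.0001,0],[0,0,0],0.3],
    [[0,0,0],[0,0,0],0.3]
  ]
}}

```text
time_s: 54.6
tcp_pos: [0.5967, -0.1756, 0.0171]
tcp_rot: [1.0, 0.029, -0.0, 0.0]
force: [-0.8, 0.2, -0.2]
finger_gap: 0.438
```

Emit:
{"op": "apply_moves", "data": {
  "steps": [
    [[0.0015,0.0001,0],[0,0,0],0.3],
    [[0,0,0],[0,0,0],0.3]
  ]
}}

```text
time_s: 54.8
tcp_pos: [0.598, -0.1755, 0.0171]
tcp_rot: [1.0, 0.029, -0.0, 0.0]
force: [-1.9, -0.0, -1.3]
finger_gap: 0.433
```

Emit:
{"op": "apply_moves", "data": {
  "steps": [
    [[0.0015,0.0001,0],[0,0,0],0.3],
    [[0,0,0],[0,0,0],0.3]
  ]
}}

```text
time_s: 55.0
tcp_pos: [0.5997, -0.1754, 0.0171]
tcp_rot: [1.0, 0.029, 0.0, 0.0]
force: [-0.4, -0.4, -1.1]
finger_gap: 0.434
```

Emit:
{"op": "apply_moves", "data": {
  "steps": [
    [[0.0015,0.0001,0],[0,0,0],0.3],
    [[0,0,0],[0,0,0],0.3]
  ]
}}

```text
time_s: 55.2
tcp_pos: [0.6003, -0.1754, 0.0168]
tcp_rot: [1.0, 0.029, -0.001, -0.0]
force: [-3.8, 0.3, -1.4]
finger_gap: 0.436
```

Home against the stop. Release, lift, and look over everything.

Emit:
{"op": "apply_moves", "data": {
  "steps": [
    [[0.001,0,0],[0,0,0],0.3],
    [[0,0,0],[0,0,0],0.5],
    [[0,0,0],[0,0,0],0.62],
    [[0,0,0],[0,0,0],0.62],
    [[0,0,0.03],[0,0,0],0.62],
    [[0,0,0.04],[0,0,0],0.62],
    [[-0.02,0.03,0.04],[0,0,0],0.62],
    [[-0.02,0.03,0.03],[0,0,0],0.62]
  ]
}}

```text
time_s: 56.0
tcp_pos: [0.5648, -0.1178, 0.1569]
tcp_rot: [1.0, 0.028, 0.002, 0.0]
force: [0.5, 1.0, 0.3]
finger_gap: 0.621
```

Emit:
{"op": "apply_moves", "data": {
  "steps": [
    [[-0.01,0.01,0.03],[0,0,0],0.62],
    [[0,0,0],[0,0,0],0.62],
    [[0,0,0],[0,0,0],0.62]
  ]
}}

```text
time_s: 56.3
tcp_pos: [0.5545, -0.1073, 0.1854]
tcp_rot: [1.0, 0.03, 0.002, 0.0]
force: [-0.3, -0.1, -0.6]
finger_gap: 0.624
```

```bash
python3 - <<'E'
from h import *
s=st(); f=grab('wrist'); save(f['img'],'w37.png');save(ortho(f,.021,.52,.70,-.24,.02,3000),'o37.png'); f=grab('scene'); save(f['img'],'s37.png'); g=grab('side'); save(g['img'],'d37.png')
E
```

```text
time_s 56.3
tcp_pos [ 0.5545 -0.1073  0.1854]
tcp_rot [9.996e-01 2.960e-02 1.600e-03 2.000e-04]
force [-0.314  -0.0724 -0.6405]
finger_gap 0.6237
qpos [ 0.1035  0.3453 -0.0283  1.8709  0.0122  0.9223 -1.4421]
```

View pics/w37.png

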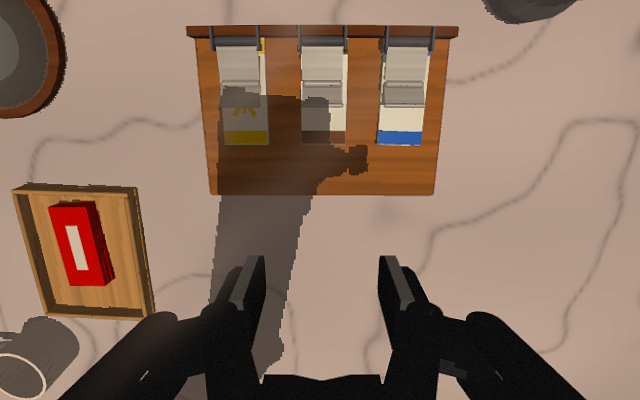

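View pics/o37.png

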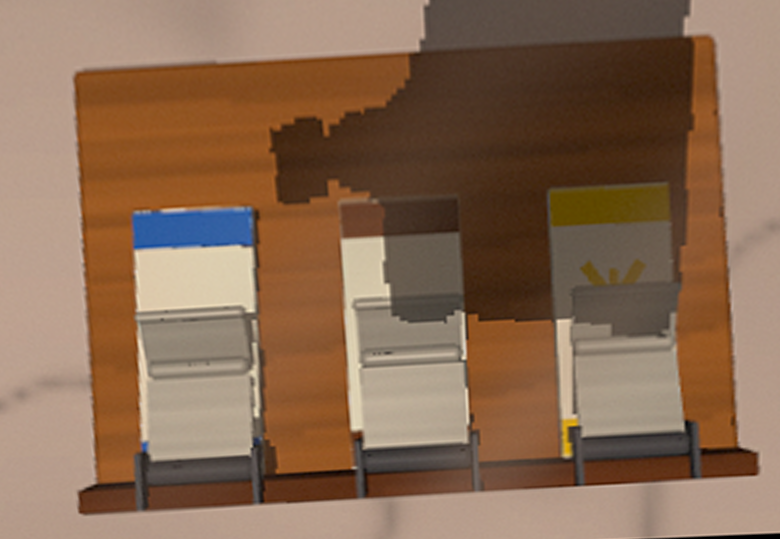

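View pics/s37.png

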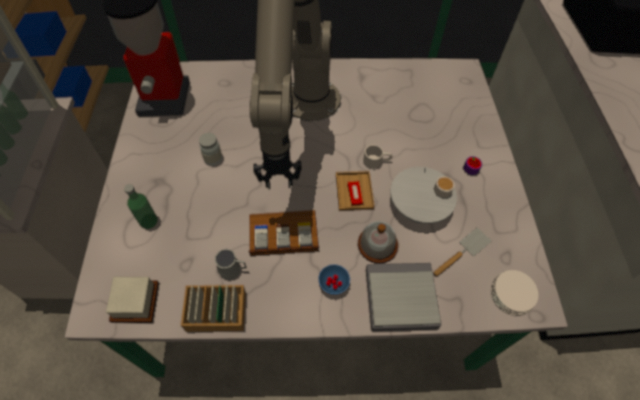

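View pics/d37.png

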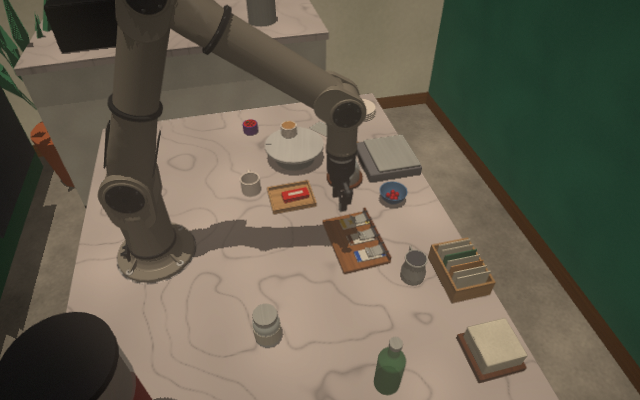

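Emit:
{"op": "apply_moves", "data": {
  "steps": [
    [[-0.01,-0.02,0.02],[0,0,0],0.62],
    [[-0.01,-0.03,0.02],[0,0,0],0.62],
    [[-0.01,-0.03,0.02],[0,0,0],0.62],
    [[0,-0.03,0],[0,0,0],0.62],
    [[0,-0.03,0],[0,0,0],0.62],
    [[0,0,0],[0,0,0],0.62],
    [[0,0,0],[0,0,0],0.62]
  ]
}}

```text
time_s: 57.15
tcp_pos: [0.523, -0.2483, 0.2429]
tcp_rot: [1.0, 0.028, -0.001, -0.0]
force: [0.0, 0.2, 0.6]
finger_gap: 0.62
```

```bash
python3 - <<'E'
from h import *
s=st(); g=grab('side'); save(g['img'],'d38.png',(230,100,440,290),3.8); f=grab('scene'); save(f['img'],'s38.png',(230,130,480,280),3.2)
E
```

```text
time_s 57.15
tcp_pos [ 0.523  -0.2483  0.2429]
tcp_rot [ 9.996e-01  2.810e-02 -1.000e-03 -4.000e-04]
force [0.0315 0.1995 0.5792]
finger_gap 0.6196
qpos [ 0.3023  0.3093  0.0414  1.7791 -0.0144  1.0557 -1.1658]
```

View pics/d38.png

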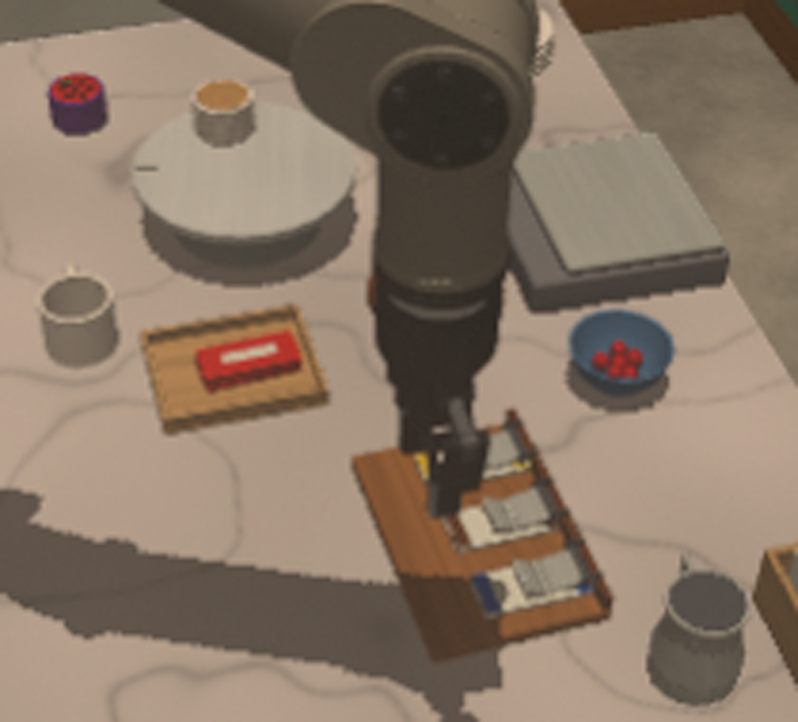

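View pics/s38.png

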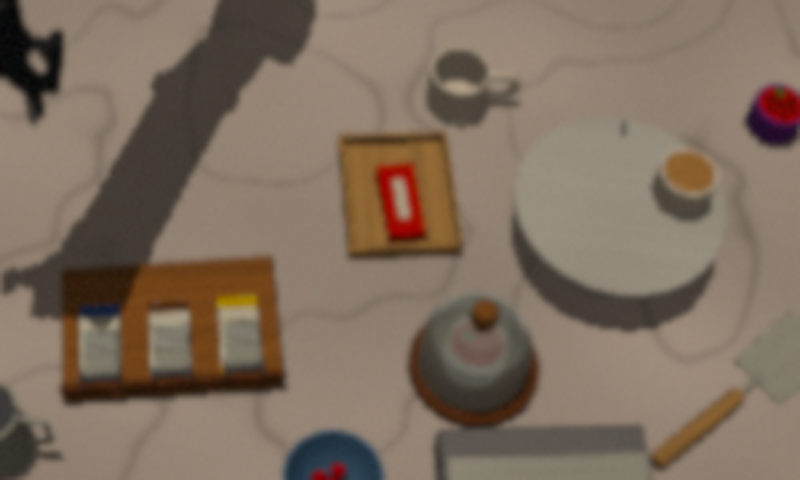

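```bash
python3 -c "
from bench import ctrl; print(ctrl.job_done())"
```

```text
the job is handed in; nothing more can be done
None
```

The changeover is done and handed in at about 57 s of the 210 s allowed; the hand-in gives no verdict, so I can't confirm that it passed.

- **Dessert:** The berry ramekin stands about 3 mm from the middle of the base. The dome sits squarely over it, with its knob within about 3 mm of the base's centre. I measured both just after placing them. The arm hid the dome in the last side view, but the scene view shows it still in place.
- **Red cards:** All three are stacked in the wooden tray.
- **White cards:** Each was pushed in until it met the end stop. Wheat is under clip 1, nut under clip 2 and milk under clip 3. The pictures show them flat, within about 1.5 mm of fully home and within about 0.02 rad of straight. How well they sit on the clips' centre lines I judged by eye, within a few millimetres.
- **Bumped card:** The wheat card had been knocked about 4 cm across the counter partway through; I found it again before picking it up.
- **Bystanders:** The last pictures show the plain ramekin upright on the turntable, nothing knocked over, and the arm clear of everything.

No check failed. The cameras differed by 2–5 mm on some positions, well inside the allowed margins.

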